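Put the laundry supplies away

TASK

Put the laundry-room supplies away: both cartons upright in the carton rack, the tall one against the fixed end wall and the short one next to it, broad sides together like books, then slide the rack's stop up snug against them; both bottles standing upright in the bottle tray, one to a bay; and the dryer ball in the round tub. Leave the coffee mug where it stands.

Things in the scene. Friction and masses are not known exactly. Their poses are not given: they have to be found in the camera images.
- rack: Carton rack of white sheet steel, fixed: a channel 92 mm wide (x) and 240 mm long (y from -116 to +124 mm), origin on the counter. Floor 6 mm thick; side rails 22 mm high, 84 mm apart inside. Fixed end wall at the -y end: inner face at y = -110 mm, 6 mm thick, 100 mm high. The +y end is open and carries the sliding stop.
- stop_face (a point): Sliding stop of the rack: bare-steel plate 80 mm wide (rack x), 5 mm thick (12 mm at its top edge), 102 mm high, with a foot 38 mm long and 12.5 mm high behind it (+y). Point: middle of the face towards the end wall, 100 mm above the counter; axes as the rack. Slides along rack y, friction 2 N, stays put; starts 155 to 190 mm from the end wall, goes to 60. Push from behind towards -y.
- tall_carton: Tall cardboard carton with a plain paper sleeve, standing upright: 64 mm wide (its x), 46 mm thick (its y), 115 mm high, about 0.3 kg. Origin: centre of its underside, z up. In the rack its thickness lies along the rack's y.
- short_carton: Short cardboard carton with a plain paper sleeve, standing upright: 64 mm wide (its x), 34 mm thick (its y), 95 mm high, about 0.18 kg. Origin: centre of its underside, z up. In the rack its thickness lies along the rack's y.
- bottle_tray: Dark grey plastic open tray, fixed to the counter: 94 mm (its x) by 172 mm (its y), 45 mm high, walls and floor 4 mm, one divider wall 4 mm thick across the middle at y = 0, making two bays, each 86 mm by 80 mm, centred at y = -42 and +42 mm. Either bottle may stand in either bay. Origin: centre of its underside.
- tall_bottle: Tall round white plastic bottle with a dark grey cap, standing: body 58 mm in diameter up to 102 mm, then a shoulder, cap 34 mm in diameter up to 145 mm; about 0.28 kg. Origin: centre of its underside, z up its axis.
- short_bottle: Short round white plastic bottle with a dark grey cap, standing: body 48 mm in diameter up to 80 mm, cap 37 mm in diameter up to 105 mm; about 0.16 kg. Origin: centre of its underside, z up its axis.
- tub: Low round white plastic tub, open at the top, fixed to the counter: 174 mm across at the rim, 140 mm at the foot, 55 mm high, wall 4 mm, floor 5 mm. Origin: centre of its underside.
- dryer_ball: Knobbly dark grey plastic dryer ball, about 65 mm in diameter over its knobs, 0.06 kg. Origin: its centre, 27 mm above what it rests on.
- mug: White coffee mug, 80 mm in diameter and 90 mm high, with a handle, standing beyond the work; to be left alone. Origin: centre of its underside.

How it is judged:
By the outcome, as a careful person would: the job done as asked, in the order asked, and still so for the second after the job is handed in, with the robot touching nothing.
It also fails if it takes over 136 s, if anything falls off the work surface, if the arm or the gripper's body presses on something with over 40 N, if the wrist force passes 120 N, or if a joint passes its speed limit or range.

ROBOT

A 6-joint arm with a two-finger parallel gripper is mounted at the origin on the work surface. World frame = base frame: x ahead of the robot, y to its left, z up, the work surface at z = 0. Lengths are in m, angles in rad, forces in N, time in s.
With the tool pointing down it reaches from about 0.275 to 0.825 m from the base axis. Payload 5.2 kg.
Tool frame: the origin (TCP) lies midway between the tips of the shut fingers; the grasp point (between the pads) lies 19 mm behind it; z points along the fingers, y is the line along which they close (so a half turn about z gives the same grasp; the last joint's range is limited). The gripper opens to 93 mm and grips with 3 to 60 N. Pads are 15 mm wide; open, the fingers measure 128 mm over their backs; the gripper's body (75 mm by 188 mm) begins 65 mm behind the grasp point.
Start: joints at [1.076, 0.259, 1.535, -0, 1.348, -0.203], TCP at [0.158, 0.527, 0.219] pointing down, gripper open.
Joint ranges: [-3.14, 3.14], [-0.91, 2.08], [0.19, 2.58], [-1.22, 4.36], [0.22, 2.71], [-3.12, 3.12]. Speed limits (rad/s): [2.57, 2.57, 3.14, 3.14, 3.14, 3.14].

INTERFACE

Orientations are given as a unit quaternion [w, x, y, z].
In Python, from station import bot, eyes gives the robot as it stands.
- The arm moves only by the tool servo_tool, never from a script. Its argument "rows" is a list of rows, each an object with "offset": the shift along the tool's x, y, z in mm, a list of three; "delta_rot": the turn, a rotation vector about the tool's x, y, z in degrees, a list of three; "fingers": the closure in counts, from 0 (fully open) to 255 (shut). A call has 1 to 20 rows; each row shifts and turns the commanded pose from where the row before left it, along the tool's axes as they then stand; what a row does not reach is not made up. A row lasts 1/10 s, in which the tool goes at most 50 mm and 8.59 degrees, less where a joint would pass 70% of its speed; a pose out of reach is approached as far as the arm can. A call is refused whole if a number of a shift passes 50 or a number of a turn 8.59, either way. A call with a gripper value outside its range is refused whole. The fingers move at their own pace and stop on an object; "squeeze" is the grip in N (left out, the last holds). Time passes only in rows, so rows that do not move let the fingers close. It gives the time, the measured TCP pose, the force, the opening and the grip force at its end, in the units of the state.
- bot.observe(): the state, without advancing time (a new reading comes with each control period).
- eyes.camera(name): name is "scene" or "top" or "wrist"; returns a dict with "color" (420x560x3 uint8, blue, green, red), "vfov" (degrees; the focal length in pixels is half the picture's height over the tangent of half this angle, whatever the lens; pixels are square), "cx", "cy" (the principal point, pixels), "k1" (the pictures are not rectified: a ray, as slopes to the right and down, at radius r is drawn at 1 + k1 r^2 times it, then the intrinsics apply), "world_from_camera" (4x4, takes a point from camera to world coordinates). Camera axes: x right, y down, z forward; pixel columns grow to the right and rows downward; lengths in m; the calibration is good to about 2 mm. A picture is of the moment at which its call begins. There is no depth.
- bot.finish_job(): hands the job in; it is judged then, once.
The state is a dict: "clock": time; "q": joint angles; "dq": joint speeds; "joint_torque": joint torques, N m; "position": TCP position; "tool_rot": TCP orientation; "ft_force": force on the tool from outside, world axes, zero at the start; "torque": the same for the moment, N m; "width": finger opening in m; "finger_force": force on a finger pad.
Only numpy, scipy, OpenCV 4.12 (cv2) and the standard library are available. Lean on these libraries where they do the work, as an engineer would, in place of code of your own. Each camera call takes 0.05 s, during which the arm holds its last target. There are 200 camera calls.

## Working session

There is one attempt and no reset: what is moved stays moved. The work goes in short steps, Python scripts to look and compute and a tool call to move; the robot and the scene stay as the last step left them, time stands still between calls to the robot, and variables do not carry over. Pictures are saved under pics/ and viewed, at most 14 in all, crops included, and the job is handed in when it is done.

Besides the shell and the picture viewer there is one more tool, called after "Emit:" as a command line: name --argument value ..., lists and objects as JSON in quotes. servo_tool: Moves the arm, as the interface text tells. Its arguments: {"type":"object","properties":{"rows":{"type":"array","items":{"type":"object","properties":{"offset":{"type":"array","items":{"type":"number"}},"delta_rot":{"type":"array","items":{"type":"number"}},"fingers":{"type":"number"}}}},"squeeze":{"type":"number"}},"required":["rows"]}

```bash
ls; mkdir -p pics
python3 - <<'E'
from station import bot, eyes
import cv2, numpy as np
s=bot.observe(); print({k:np.round(v,4).tolist() for k,v in s.items()})
for n in ["scene","top"]:
    c=eyes.camera(n); cv2.imwrite(f"pics/{n}0.png",c["color"]); print(n,c["vfov"],c["cx"],c["cy"],c["k1"]); print(np.round(c["world_from_camera"],4))
E
```

```text
pics
{'clock': 0.0, 'q': [1.0762, 0.2593, 1.5361, -0.0, 1.348, -0.2028], 'dq': [0.0016, 0.0008, -0.0013, 0.0014, -0.0011, -0.0002], 'joint_torque': [-0.0006, -43.7299, -28.3991, 0.0716, 0.0413, -0.0001], 'position': [0.1579, 0.5263, 0.2178], 'tool_rot': [-0.0003, 0.1454, 0.9894, -0.0008], 'ft_force': [0.4154, -0.2189, 0.7754], 'torque': [0.0108, -0.0131, -0.0207], 'finger_force': 0.0, 'width': 0.0932}
scene 44.03398514566402 279.03964510271703 213.91220984369997 0.02262668328433137
[[ 0.6346  0.5102 -0.5805  1.3467]
 [ 0.7728 -0.4119  0.4828 -0.604 ]
 [ 0.0073 -0.755  -0.6557  0.9283]
 [ 0.      0.      0.      1.    ]]
top 52.7157817948076 280.9946371949753 207.3898645888664 0.019209307261351866
[[-0.0031 -0.9887  0.1499  0.4425]
 [-0.9999  0.0014 -0.0111  0.0274]
 [ 0.0108 -0.1499 -0.9886  1.0658]
 [ 0.      0.      0.      1.    ]]
```

View pics/scene0.png

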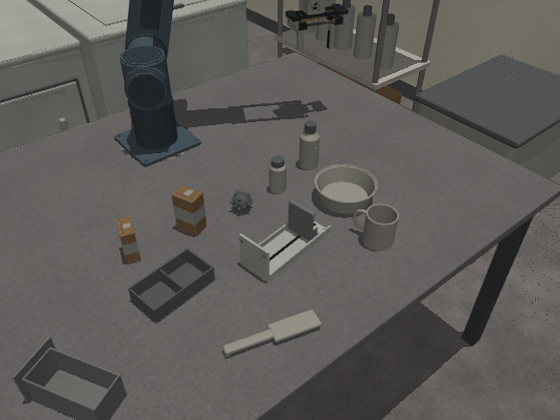

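View pics/top0.png

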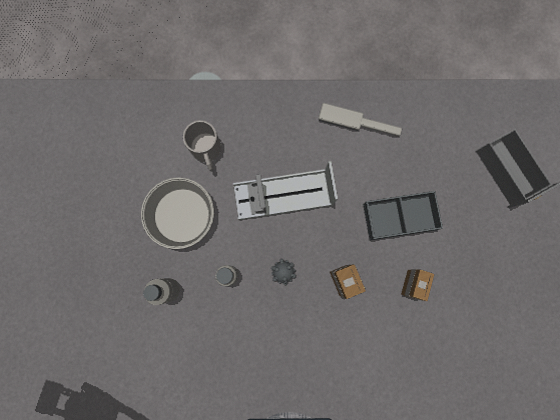

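The overview shows, in top-view pixels: tub (178,213), rack (285,193) with its end wall at the right (333,181) and stop at (258,195), bottle tray (402,216), tall bottle (155,292), short bottle (226,275), ball (284,272), tall carton (348,282), short carton (420,285) and mug (200,140). I'll enlarge it to read exact pixels.

```bash
cat > h.py <<'E'
import numpy as np, cv2
from scipy.spatial.transform import Rotation as R
def K(c):
    h=c["color"].shape[0] if "color" in c else 420
    f=h/2/np.tan(np.radians(c["vfov"]/2)); return f
def ray(c,u,v):
    f=K(c); d=np.array([(u-c["cx"])/f,(v-c["cy"])/f]); x=d.copy()
    for _ in range(10): x=d/(1+c["k1"]*(x@x))
    T=np.array(c["world_from_camera"]); return T[:3,3],T[:3,:3]@np.array([x[0],x[1],1])
def bp(c,u,v,z):
    o,d=ray(c,u,v); return o+d*(z-o[2])/d[2]
def proj(c,p):
    T=np.array(c["world_from_camera"]); q=T[:3,:3].T@(np.asarray(p,float)-T[:3,3]); x=q[:2]/q[2]
    x=x*(1+c["k1"]*(x@x)); return x*K(c)+[c["cx"],c["cy"]]
E
python3 - <<'E'
from station import eyes
import cv2, pickle, numpy as np
c=eyes.camera("top"); pickle.dump(c,open("top.pkl","wb"))
def crop(x0,y0,w,h,s,n):
    im=c["color"][y0:y0+h,x0:x0+w]; im=cv2.resize(im,None,fx=s,fy=s,interpolation=cv2.INTER_CUBIC)
    im=np.clip(255*(im/255.)**0.7,0,255).astype(np.uint8)
    for k in range(0,w,10):
        cv2.line(im,(k*s,0),(k*s,12 if (x0+k)%50==0 else 5),(0,255,255),1)
        if (x0+k)%50==0: cv2.putText(im,str(x0+k),(k*s+2,22),0,.4,(0,255,255),1)
    for k in range(0,h,10):
        cv2.line(im,(0,k*s),(12 if (y0+k)%50==0 else 5,k*s),(0,255,255),1)
        if (y0+k)%50==0: cv2.putText(im,str(y0+k),(14,k*s+4),0,.4,(0,255,255),1)
    cv2.imwrite(n,im)
crop(130,160,200,150,4,"pics/a.png"); crop(260,160,200,150,4,"pics/b.png")
E
```

```text
(no output)
```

View pics/a.png

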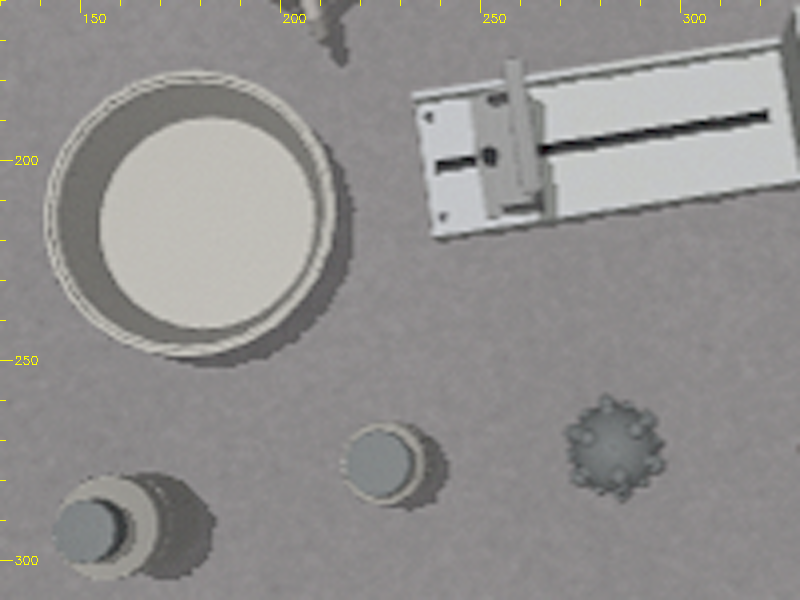

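View pics/b.png

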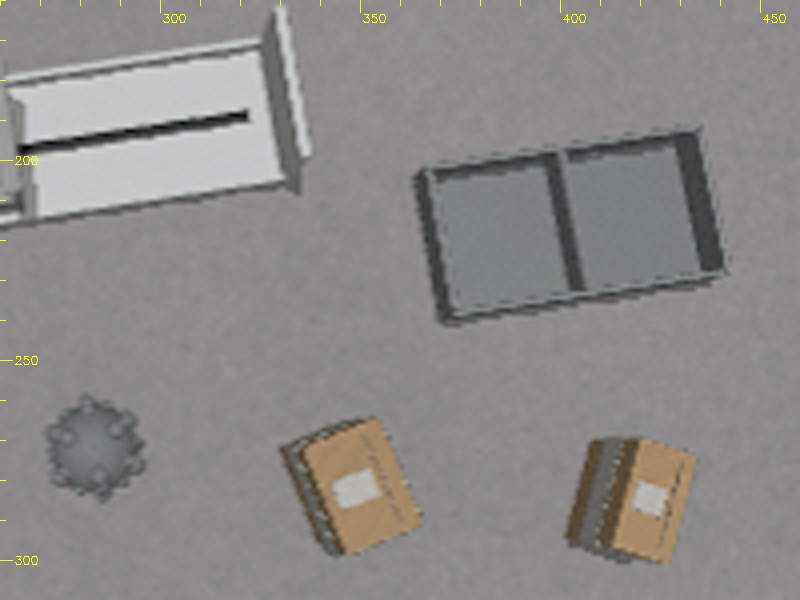

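```bash
cat > m.py <<'E'
import pickle; from h import *
c=pickle.load(open("top.pkl","rb"))
P=lambda L,z: np.array([bp(c,u,v,z)[:2]*1000 for u,v in L])
def rect(n,L,z):
    p=P(L,z); e=[np.linalg.norm(p[(i+1)%4]-p[i]) for i in range(4)]
    d1=(p[1]-p[0]+p[2]-p[3]); print(n,"c",p.mean(0).round(1),"edges",np.round(e,0),"ang01",np.degrees(np.arctan2(d1[1],d1[0])).round(1),"ang12",np.degrees(np.arctan2(*(p[2]-p[1]+p[3]-p[0])[::-1])).round(1))
rect("tallc",[(335,272),(354,264.2),(365.5,290),(346,299)],.115)
rect("shortc",[(419.3,269.5),(434,274),(427,300.8),(412,297)],.095)
rect("tray",[(364,203),(434.2,192),(442,227.5),(371.8,240.8)],.045)
for n,L,z in [("tub",[(177.2,213.3)],.055),("tallb",[(152,292.5)],.145),("tallb body",[(156.75,292)],.102),("shortb",[(225,276)],.105),("ball",[(283.5,272.2)],.03),("rack +y end corners",[(233.2,184.2),(238.8,219.5)],.022),("wall top outer",[(330.8,161),(337.5,198.8)],.1),("stop top",[(258.5,175),(262.5,211)],.102)]:
    p=P(L,z); print(n,p.round(1).tolist(),"|p|",np.linalg.norm(p,axis=1).round(0))
E
python3 m.py
```

```text
tallc c [ 421.2 -135.7] edges [46. 61. 48. 63.] ang01 -67.1 ang12 -158.0
shortc c [ 411.6 -303.6] edges [34. 62. 34. 64.] ang01 -105.7 ang12 162.1
tray c [ 576.4 -280.9] edges [175.  89. 174.  94.] ang01 -80.3 ang12 -170.6
tub [[581.8, 265.0]] |p| [639.]
tallb [[400.0, 291.1]] |p| [495.]
tallb body [[399.0, 293.0]] |p| [495.]
shortb [[433.4, 142.1]] |p| [456.]
ball [[441.2, 10.2]] |p| [441.]
rack +y end corners [[659.8, 135.3], [570.6, 120.3]] |p| [674. 583.]
wall top outer [[698.8, -100.7], [608.9, -114.3]] |p| [706. 620.]
stop top [[664.9, 68.6], [580.3, 59.0]] |p| [668. 583.]
```

```bash
cat > plan.py <<'E'
# usage: plan.py x y z yaw_of_tool_y   (mm, deg) -> turn about tool z, then shift in tool axes
import sys; from h import *; from station import bot
x,y,z,a=map(float,sys.argv[1:5]); s=bot.observe()
q=s["tool_rot"]; M=R.from_quat([*q[1:],q[0]]).as_matrix()
cur=np.degrees(np.arctan2(M[1,1],M[0,1])); d=-((a-cur+90)%180-90)
M2=M@R.from_euler("z",d,degrees=True).as_matrix()
print("pos",np.round(np.array(s["position"])*1000,1),"yaw",cur.round(1),"tilt",np.degrees(np.arccos(-M[2,2])).round(2),"q",np.round(s["q"],2))
print("turn",round(d,1),"shift",(M2.T@(np.array([x,y,z])-np.array(s["position"])*1000)).round(1))
E
python3 plan.py 421 -136 220 22
```

```text
pos [158.  526.4 218. ] yaw 73.3 tilt 0.08 q [ 1.08  0.26  1.54 -0.    1.35 -0.2 ]
turn 51.3 shift [-712.7   -4.3   -1.3]
```

Emit:
servo_tool --rows '[{"delta_rot":[0,0,8.55]},{"delta_rot":[0,0,8.55]},{"delta_rot":[0,0,8.55]},{"delta_rot":[0,0,8.55]},{"delta_rot":[0,0,8.55]},{"delta_rot":[0,0,8.55]},{"offset":[-40,0,0]},{"offset":[-40,0,0]},{"offset":[-40,0,0]},{"offset":[-40,0,0]},{"offset":[-40,0,0]},{"offset":[-40,0,0]},{"offset":[-40,0,0]},{"offset":[-40,0,0]},{"offset":[-40,0,0]},{"offset":[-40,0,0]},{"offset":[-40,0,0]},{"offset":[-40,0,0]},{"offset":[-40,0,0]},{"offset":[-40,0,0]}]'

```text
schema error: expected keys offset, delta_rot, fingers
```

```bash
python3 plan.py 421 -136 220 22
```

```text
pos [158.  526.4 218. ] yaw 73.3 tilt 0.08 q [ 1.08  0.26  1.54 -0.    1.35 -0.2 ]
turn 51.3 shift [-712.7   -4.3   -1.3]
```

Emit:
servo_tool --rows '[{"offset":[0,0,0],"delta_rot":[0,0,8.55],"fingers":0},{"offset":[0,0,0],"delta_rot":[0,0,8.55],"fingers":0},{"offset":[0,0,0],"delta_rot":[0,0,8.55],"fingers":0},{"offset":[0,0,0],"delta_rot":[0,0,8.55],"fingers":0},{"offset":[0,0,0],"delta_rot":[0,0,8.55],"fingers":0},{"offset":[0,0,0],"delta_rot":[0,0,8.55],"fingers":0},{"offset":[-45,0,0],"delta_rot":[0,0,0],"fingers":0},{"offset":[-45,0,0],"delta_rot":[0,0,0],"fingers":0},{"offset":[-45,0,0],"delta_rot":[0,0,0],"fingers":0},{"offset":[-45,0,0],"delta_rot":[0,0,0],"fingers":0},{"offset":[-45,0,0],"delta_rot":[0,0,0],"fingers":0},{"offset":[-45,0,0],"delta_rot":[0,0,0],"fingers":0},{"offset":[-45,0,0],"delta_rot":[0,0,0],"fingers":0},{"offset":[-45,0,0],"delta_rot":[0,0,0],"fingers":0},{"offset":[-45,0,0],"delta_rot":[0,0,0],"fingers":0},{"offset":[-45,0,0],"delta_rot":[0,0,0],"fingers":0},{"offset":[-45,0,0],"delta_rot":[0,0,0],"fingers":0},{"offset":[-45,0,0],"delta_rot":[0,0,0],"fingers":0},{"offset":[-45,0,0],"delta_rot":[0,0,0],"fingers":0},{"offset":[-45,0,0],"delta_rot":[0,0,0],"fingers":0}]' --squeeze 20

```text
clock: 2.15
position: [0.3942, -0.0594, 0.2187]
tool_rot: [0.0, 0.56, 0.829, 0.0]
ft_force: [0.4, 0.5, 0.3]
width: 0.0928
finger_force: 0.0
```

```bash
python3 plan.py 421 -136 220 22
```

```text
pos [394.2 -59.4 218.7] yaw 21.9 tilt 0.02 q [-0.43 -0.02  1.86  0.    1.3  -0.81]
turn -0.1 shift [-81.1  -3.8  -1.3]
```

Emit:
servo_tool --rows '[{"offset":[-40,-4,0],"delta_rot":[0,0,0],"fingers":0},{"offset":[-40,0,0],"delta_rot":[0,0,0],"fingers":0},{"offset":[0,0,0],"delta_rot":[0,0,0],"fingers":0}]'

```text
clock: 2.45
position: [0.4217, -0.1374, 0.2183]
tool_rot: [0.001, 0.561, 0.828, -0.001]
ft_force: [0.1, 0.3, 0.3]
width: 0.0931
finger_force: 0.0
```

```bash
cat > look.py <<'E'
import sys,pickle; from h import *; from station import bot,eyes
# look.py name : wrist picture with 50 px ticks
c=eyes.camera("wrist"); pickle.dump(c,open("w.pkl","wb")); im=c["color"].copy()
im=np.clip(255*(im/255.)**0.7,0,255).astype(np.uint8); im=cv2.resize(im,None,fx=1.4,fy=1.4,interpolation=cv2.INTER_CUBIC)
for k in range(0,560,50):
    cv2.line(im,(int(k*1.4),0),(int(k*1.4),8),(0,255,255),1); cv2.line(im,(0,int(k*1.4)),(8,int(k*1.4)),(0,255,255),1)
    cv2.putText(im,str(k),(int(k*1.4)+2,16),0,.4,(0,255,255),1); cv2.putText(im,str(k),(10,int(k*1.4)+4),0,.4,(0,255,255),1)
cv2.imwrite(f"pics/{sys.argv[1]}.png",im)
s=bot.observe(); print(np.round(np.array(s["position"])*1000,1), np.round(c["world_from_camera"],3).tolist(), c["vfov"])
E
python3 look.py w1
```

```text
[ 420.5 -134.9  218.1] [[0.929, 0.359, 0.092, 0.397], [0.371, -0.899, -0.232, -0.073], [-0.001, 0.25, -0.968, 0.385], [0.0, 0.0, 0.0, 1.0]] 71.24391317590893
```

View pics/w1.png

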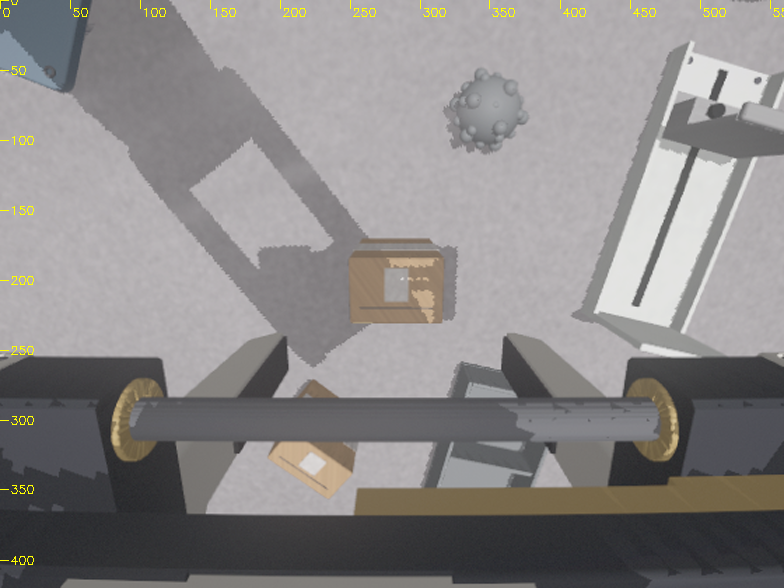

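The wrist view shows the tall carton's top face at px (250–315, 179–231), square with the tool. The rack, with its end wall near (430–510, 228–255), is at the right.

```bash
python3 - <<'E'
import pickle; from h import *
c=pickle.load(open("w.pkl","rb"))
p=np.array([bp(c,u,v,.115)[:2]*1000 for u,v in [(250,179.3),(315,179.3),(315,230.7),(250,230.7)]])
print(p.mean(0),[np.linalg.norm(p[(i+1)%4]-p[i]) for i in range(4)])
d=p[1]-p[0];print(np.degrees(np.arctan2(d[1],d[0])))
E
python3 plan.py 421 -136 61 22
```

```text
[ 421.39894558 -133.4142524 ] [np.float64(60.17058372318238), np.float64(50.04072347966843), np.float64(62.934190927577625), np.float64(50.04662560488624)]
21.77414965561661
pos [ 420.5 -134.9  218.1] yaw 21.8 tilt 0.06 q [-0.56  0.06  1.78 -0.    1.31 -0.94]
turn -0.2 shift [ -1.3   0.2 157.1]
```

Emit:
servo_tool --rows '[{"offset":[0,0,32],"delta_rot":[0,0,0],"fingers":0},{"offset":[0,0,32],"delta_rot":[0,0,0],"fingers":0},{"offset":[0,0,32],"delta_rot":[0,0,0],"fingers":0},{"offset":[0,0,32],"delta_rot":[0,0,0],"fingers":0},{"offset":[0,0,29],"delta_rot":[0,0,0],"fingers":0},{"offset":[0,0,0],"delta_rot":[0,0,0],"fingers":0},{"offset":[0,0,0],"delta_rot":[0,0,0],"fingers":255},{"offset":[0,0,0],"delta_rot":[0,0,0],"fingers":255},{"offset":[0,0,0],"delta_rot":[0,0,0],"fingers":255},{"offset":[0,0,0],"delta_rot":[0,0,0],"fingers":255},{"offset":[0,0,0],"delta_rot":[0,0,0],"fingers":255},{"offset":[0,0,0],"delta_rot":[0,0,0],"fingers":255},{"offset":[0,0,0],"delta_rot":[0,0,0],"fingers":255},{"offset":[0,0,0],"delta_rot":[0,0,0],"fingers":255}]' --squeeze 25

```text
clock: 3.9
position: [0.421, -0.1335, 0.0627]
tool_rot: [0.001, 0.559, 0.829, 0.0]
ft_force: [0.2, 0.7, 7.6]
width: 0.0636
finger_force: 25.0
```

```bash
python3 plan.py 421 -136 200 22
```

```text
pos [ 421.  -133.5   62.7] yaw 22.0 tilt 0.12 q [-0.56  0.24  1.99  0.    0.9  -0.94]
turn -0.0 shift [  -2.5   -0.8 -137.3]
```

Emit:
servo_tool --rows '[{"offset":[0,0,-15],"delta_rot":[0,0,0],"fingers":255},{"offset":[0,0,-25],"delta_rot":[0,0,0],"fingers":255},{"offset":[0,0,-30],"delta_rot":[0,0,0],"fingers":255},{"offset":[0,0,-30],"delta_rot":[0,0,0],"fingers":255},{"offset":[0,0,-30],"delta_rot":[0,0,6.4],"fingers":255},{"offset":[0,0,-12],"delta_rot":[0,0,6.4],"fingers":255},{"offset":[0,0,0],"delta_rot":[0,0,0],"fingers":255}]'

```text
clock: 4.6
position: [0.421, -0.1336, 0.2054]
tool_rot: [0.002, 0.649, 0.761, 0.0]
ft_force: [0.0, 0.1, -3.3]
width: 0.0644
finger_force: 25.0
```

```bash
python3 plan.py 648 -74 200 9.2
python3 - <<'E'
from station import bot; s=bot.observe(); print(s["ft_force"],s["width"])
E
```

```text
pos [ 421.  -133.6  205.4] yaw 9.1 tilt 0.21 q [-0.56  0.07  1.8  -0.    1.27 -0.72]
turn -0.1 shift [ 22.6 233.6   6. ]
[ 1.45270018e-03  8.40624396e-02 -3.29931145e+00] 0.06438147210465313
```

Carton held (3.3 N). Next I carry it over and lower it partway.

Emit:
servo_tool --rows '[{"offset":[3,25,0],"delta_rot":[0,0,0],"fingers":255},{"offset":[3,35,0],"delta_rot":[0,0,0],"fingers":255},{"offset":[3,35,0],"delta_rot":[0,0,0],"fingers":255},{"offset":[4,35,0],"delta_rot":[0,0,0],"fingers":255},{"offset":[4,35,0],"delta_rot":[0,0,0],"fingers":255},{"offset":[3,35,0],"delta_rot":[0,0,0],"fingers":255},{"offset":[3,22,0],"delta_rot":[0,0,0],"fingers":255},{"offset":[0,12,0],"delta_rot":[0,0,0],"fingers":255},{"offset":[0,0,0],"delta_rot":[0,0,0],"fingers":255},{"offset":[0,0,0],"delta_rot":[0,0,0],"fingers":255}]'

```text
clock: 5.6
position: [0.6464, -0.0729, 0.2016]
tool_rot: [-0.002, 0.648, 0.762, -0.001]
ft_force: [-0.2, 0.4, -3.7]
width: 0.0637
finger_force: 25.0
```

```bash
python3 plan.py 648 -74 71 9.2; python3 look.py w2
```

```text
pos [646.4 -72.9 201.6] yaw 9.3 tilt 0.22 q [-0.28  0.45  1.29 -0.    1.4  -0.45]
turn 0.1 shift [ -1.5   1.9 130.6]
[646.3 -73.1 202.3] [[0.987, 0.158, 0.036, 0.637], [0.162, -0.956, -0.244, -0.005], [-0.004, 0.247, -0.969, 0.368], [0.0, 0.0, 0.0, 1.0]] 71.24391317590893
```

View pics/w2.png

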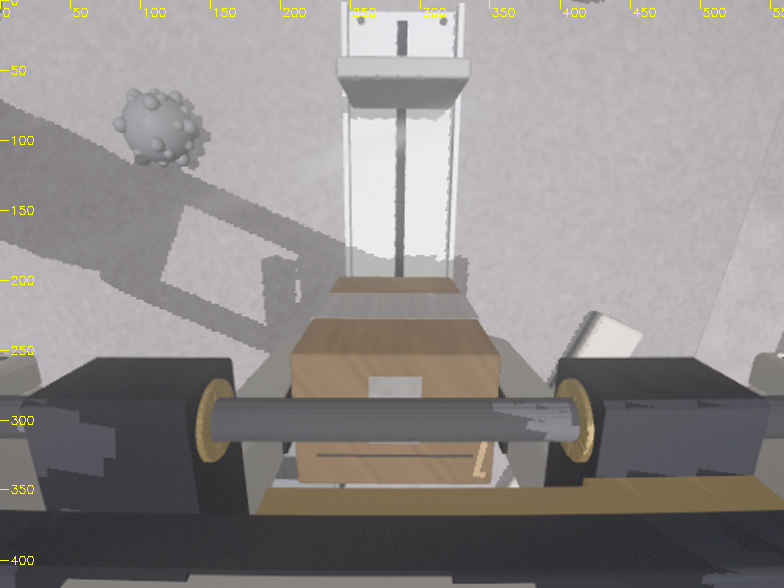

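Run:
```python
import pickle; from h import *
c=pickle.load(open("w.pkl","rb")); O=np.array([635.2,6.2]); a=np.radians(9.2); X=np.array([np.cos(a),np.sin(a)]); Y=np.array([-np.sin(a),np.cos(a)])
for n,u,v,z in [("slot",402,25,.006),("slot",400,265,.006),("railL",345,200,.022),("railR",456,200,.022),("stopL",337,58,.102),("stopR",469,58,.102),("stopL near",340,77,.102),("cartonL",291,354,.252),("cartonR",498,354,.252),("cL far",310,320,.252),("cRnear",490,482,.252)]:
    p=bp(c,u/1.4,v/1.4,z)[:2]*1000-O; print(n,(p@X).round(1),(p@Y).round(1))
p=np.array([646.3,-73.1])-O; print("tcp",p@X,p@Y)
```

```text
slot 3.8 115.4
slot 3.2 -76.6
railL -42.6 -19.5
railR 48.9 -19.3
stopL -35.5 64.2
stopR 42.2 64.3
stopL near -34.0 53.9
cartonL -32.4 -60.1
cartonR 30.6 -59.8
cL far -26.0 -49.2
cRnear 31.1 -105.6
tcp -1.7213656416524277 -80.0545870036673
```

Emit:
servo_tool --rows '[{"offset":[2,4.5,0],"delta_rot":[0,0,0],"fingers":255},{"offset":[0,0,25],"delta_rot":[0,0,0],"fingers":255},{"offset":[0,0,30],"delta_rot":[0,0,0],"fingers":255},{"offset":[0,0,25],"delta_rot":[0,0,0],"fingers":255},{"offset":[0,0,15],"delta_rot":[0,0,0],"fingers":255},{"offset":[0,0,15],"delta_rot":[0,0,0],"fingers":255},{"offset":[0,0,8],"delta_rot":[0,0,0],"fingers":255},{"offset":[0,0,5],"delta_rot":[0,0,0],"fingers":255},{"offset":[0,0,0],"delta_rot":[0,0,0],"fingers":255}]'

```text
clock: 6.55
position: [0.6516, -0.0704, 0.0805]
tool_rot: [-0.0, 0.648, 0.761, -0.0]
ft_force: [0.2, 0.8, -3.2]
width: 0.0639
finger_force: 25.0
```

```bash
python3 plan.py 650.6 -70.3 68 9.2
```

```text
pos [651.6 -70.4  80.5] yaw 9.2 tilt 0.02 q [-0.28  0.56  1.44  0.    1.15 -0.44]
turn -0.0 shift [ 0.3 -1.  12.5]
```

Emit:
servo_tool --rows '[{"offset":[0,-1,6],"delta_rot":[0,0,0],"fingers":255},{"offset":[0,0,4],"delta_rot":[0,0,0],"fingers":255},{"offset":[0,0,2],"delta_rot":[0,0,0],"fingers":255},{"offset":[0,0,0],"delta_rot":[0,0,0],"fingers":255}]'

```text
clock: 6.95
position: [0.6508, -0.0706, 0.0689]
tool_rot: [0.0, 0.648, 0.761, 0.0]
ft_force: [0.0, -0.6, -2.5]
width: 0.0638
finger_force: 25.0
```

Emit:
servo_tool --rows '[{"offset":[0,0,0.5],"delta_rot":[0,0,0],"fingers":255},{"offset":[0,0,0],"delta_rot":[0,0,0],"fingers":0},{"offset":[0,0,0],"delta_rot":[0,0,0],"fingers":0},{"offset":[0,0,0],"delta_rot":[0,0,0],"fingers":0},{"offset":[0,0,0],"delta_rot":[0,0,0],"fingers":0},{"offset":[0,0,-30],"delta_rot":[0,0,0],"fingers":0},{"offset":[0,0,-35],"delta_rot":[0,0,0],"fingers":0},{"offset":[0,0,-35],"delta_rot":[0,0,0],"fingers":0},{"offset":[0,0,-35],"delta_rot":[0,0,0],"fingers":0},{"offset":[0,0,0],"delta_rot":[0,0,0],"fingers":0}]'

```text
clock: 7.95
position: [0.6537, -0.0713, 0.2096]
tool_rot: [0.005, 0.648, 0.761, 0.002]
ft_force: [0.8, -0.3, 0.7]
width: 0.093
finger_force: 0.0
```

```bash
python3 plan.py 411.6 -303.6 200 -18
```

```text
pos [653.7 -71.3 209.6] yaw 9.2 tilt 0.63 q [-0.28  0.45  1.28  0.    1.4  -0.44]
turn 27.2 shift [-295.7 -158.6    7.7]
```

Emit:
servo_tool --rows '[{"offset":[0,0,0],"delta_rot":[0,0,8.5],"fingers":0},{"offset":[0,0,0],"delta_rot":[0,0,8.5],"fingers":0},{"offset":[0,0,0],"delta_rot":[0,0,8.5],"fingers":0},{"offset":[0,0,0],"delta_rot":[0,0,1],"fingers":0},{"offset":[-37,-20,0],"delta_rot":[0,0,0],"fingers":0},{"offset":[-37,-20,0],"delta_rot":[0,0,0],"fingers":0},{"offset":[-37,-20,0],"delta_rot":[0,0,0],"fingers":0},{"offset":[-37,-20,0],"delta_rot":[0,0,0],"fingers":0},{"offset":[-37,-20,0],"delta_rot":[0,0,0],"fingers":0},{"offset":[-37,-20,0],"delta_rot":[0,0,0],"fingers":0},{"offset":[-37,-20,0],"delta_rot":[0,0,0],"fingers":0},{"offset":[-37,-20,0],"delta_rot":[0,0,0],"fingers":0},{"offset":[0,0,0],"delta_rot":[0,0,0],"fingers":0},{"offset":[0,0,0],"delta_rot":[0,0,0],"fingers":0}]'

```text
clock: 9.35
position: [0.4093, -0.306, 0.203]
tool_rot: [-0.0, 0.806, 0.592, 0.0]
ft_force: [-0.6, 1.0, 0.9]
width: 0.0929
finger_force: 0.0
```

```bash
python3 plan.py 411.6 -303.6 51 -17.2; python3 look.py w3
```

```text
pos [ 409.3 -306.   203. ] yaw -17.3 tilt 0.03 q [-0.86  0.2   1.65  0.    1.29 -0.56]
turn -0.1 shift [  2.8   1.5 152. ]
[ 410.  -305.3  203. ] [[0.955, -0.288, -0.074, 0.43], [-0.298, -0.925, -0.237, -0.241], [0.0, 0.248, -0.969, 0.37], [0.0, 0.0, 0.0, 1.0]] 71.24391317590893
```

View pics/w3.png

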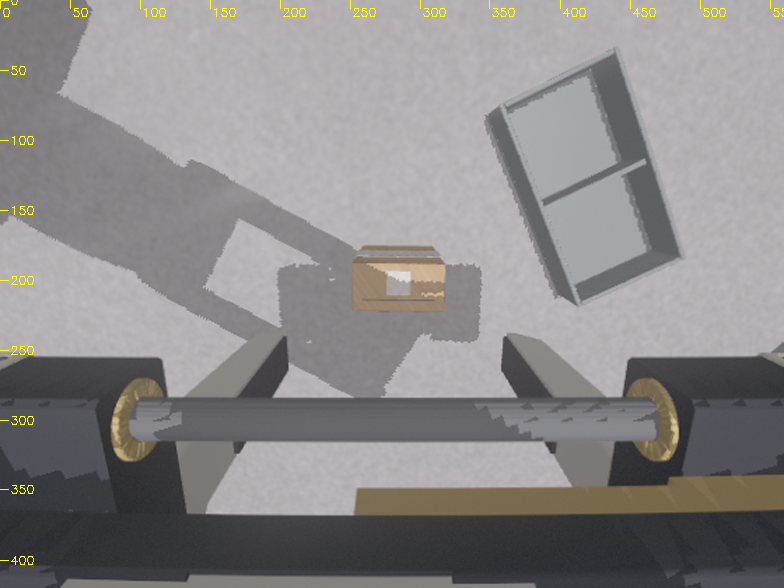

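The short carton's top face is at display px (352–444, 263–310), square with the tool. The tray corners are at (500,106), (617,49), (683,258) and (577,305).

```bash
python3 - <<'E'
import pickle; from h import *
c=pickle.load(open("w.pkl","rb"))
P=lambda L,z:np.array([bp(c,u/1.4,v/1.4,z)[:2]*1000 for u,v in L])
p=P([(352,263),(444,263),(444,310),(352,310)],.095); print(p.mean(0),[np.linalg.norm(p[(i+1)%4]-p[i]).round(1) for i in range(4)])
p=P([(500,106),(617,49),(683,258),(577,305)],.045); print(p.mean(0),[np.linalg.norm(p[(i+1)%4]-p[i]).round(1) for i in range(4)]); d=p[1]-p[2]+p[0]-p[3];print(np.degrees(np.arctan2(d[1],d[0])))
E
python3 plan.py 411.6 -303.6 51 -17.2
```

```text
[ 413.41528349 -303.05802851] [np.float64(62.3), np.float64(33.2), np.float64(64.2), np.float64(33.2)]
[ 579.89422482 -283.21489125] [np.float64(91.2), np.float64(168.5), np.float64(91.5), np.float64(168.7)]
98.45302839124642
pos [ 410.  -305.3  203. ] yaw -17.3 tilt 0.04 q [-0.86  0.2   1.65  0.    1.29 -0.56]
turn -0.1 shift [  2.    1.1 152. ]
```

Emit:
servo_tool --rows '[{"offset":[2.6,1.8,0],"delta_rot":[0,0,0],"fingers":0},{"offset":[0,0,32],"delta_rot":[0,0,0],"fingers":0},{"offset":[0,0,32],"delta_rot":[0,0,0],"fingers":0},{"offset":[0,0,32],"delta_rot":[0,0,0],"fingers":0},{"offset":[0,0,32],"delta_rot":[0,0,0],"fingers":0},{"offset":[0,0,24],"delta_rot":[0,0,0],"fingers":0},{"offset":[0,0,0],"delta_rot":[0,0,0],"fingers":0},{"offset":[0,0,0],"delta_rot":[0,0,0],"fingers":255},{"offset":[0,0,0],"delta_rot":[0,0,0],"fingers":255},{"offset":[0,0,0],"delta_rot":[0,0,0],"fingers":255},{"offset":[0,0,0],"delta_rot":[0,0,0],"fingers":255},{"offset":[0,0,0],"delta_rot":[0,0,0],"fingers":255},{"offset":[0,0,0],"delta_rot":[0,0,0],"fingers":255},{"offset":[0,0,0],"delta_rot":[0,0,0],"fingers":255}]' --squeeze 20

```text
clock: 10.8
position: [0.4128, -0.3041, 0.0523]
tool_rot: [0.001, 0.806, 0.593, 0.0]
ft_force: [-0.6, 1.1, 7.4]
width: 0.0641
finger_force: 20.0
```

```bash
python3 plan.py 648 0 200 9.2
```

```text
pos [ 412.8 -304.1   52.3] yaw -17.3 tilt 0.1 q [-0.85  0.37  1.84  0.    0.93 -0.55]
turn -26.5 shift [ 262.3  280.9 -147.8]
```

Emit:
servo_tool --rows '[{"offset":[0,0,-15],"delta_rot":[0,0,0],"fingers":255},{"offset":[0,0,-30],"delta_rot":[0,0,0],"fingers":255},{"offset":[0,0,-35],"delta_rot":[0,0,0],"fingers":255},{"offset":[0,0,-35],"delta_rot":[0,0,-8],"fingers":255},{"offset":[0,0,-33],"delta_rot":[0,0,-8],"fingers":255},{"offset":[0,0,0],"delta_rot":[0,0,-8],"fingers":255},{"offset":[0,0,0],"delta_rot":[0,0,-2.5],"fingers":255},{"offset":[0,0,0],"delta_rot":[0,0,0],"fingers":255}]'

```text
clock: 11.6
position: [0.4121, -0.3034, 0.1992]
tool_rot: [-0.0, 0.648, 0.761, 0.0]
ft_force: [-0.0, -0.2, -2.6]
width: 0.0639
finger_force: 20.0
```

```bash
python3 plan.py 643.6 -26.9 200 9.2
```

```text
pos [ 412.1 -303.4  199.2] yaw 9.2 tilt 0.01 q [-0.85  0.2   1.65  0.    1.28 -1.01]
turn -0.0 shift [235.9 272.7  -0.8]
```

Emit:
servo_tool --rows '[{"offset":[23,27,0],"delta_rot":[0,0,0],"fingers":255},{"offset":[26,30,0],"delta_rot":[0,0,0],"fingers":255},{"offset":[26,30,0],"delta_rot":[0,0,0],"fingers":255},{"offset":[26,30,0],"delta_rot":[0,0,0],"fingers":255},{"offset":[26,30,0],"delta_rot":[0,0,0],"fingers":255},{"offset":[26,30,0],"delta_rot":[0,0,0],"fingers":255},{"offset":[26,30,0],"delta_rot":[0,0,0],"fingers":255},{"offset":[26,30,0],"delta_rot":[0,0,0],"fingers":255},{"offset":[20,23,0],"delta_rot":[0,0,0],"fingers":255},{"offset":[11,12.7,0],"delta_rot":[0,0,0],"fingers":255},{"offset":[0,0,0],"delta_rot":[0,0,0],"fingers":255},{"offset":[0,0,0],"delta_rot":[0,0,0],"fingers":255}]'

```text
clock: 12.8
position: [0.6432, -0.0276, 0.1985]
tool_rot: [-0.001, 0.648, 0.761, -0.001]
ft_force: [0.2, -0.7, -1.4]
width: 0.0639
finger_force: 20.0
```

```bash
python3 plan.py 643.6 -26.9 60 9.2; python3 look.py w4
```

```text
pos [643.2 -27.6 198.5] yaw 9.2 tilt 0.1 q [-0.22  0.44  1.32 -0.    1.38 -0.38]
turn -0.0 shift [  0.7   0.8 138.5]
[643.  -28.1 198.7] [[0.987, 0.155, 0.038, 0.633], [0.16, -0.956, -0.246, 0.04], [-0.002, 0.249, -0.969, 0.365], [0.0, 0.0, 0.0, 1.0]] 71.24391317590893
```

View pics/w4.png

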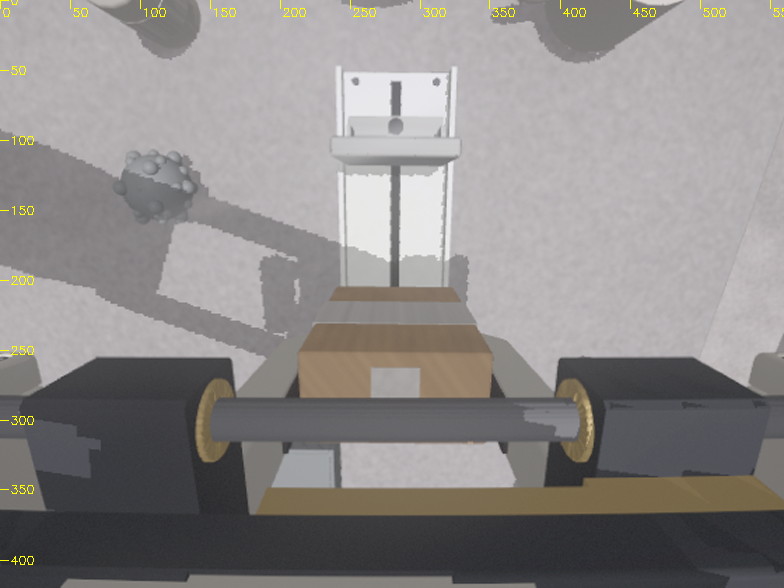

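Run:
```python
import pickle; from h import *
c=pickle.load(open("w.pkl","rb")); O=np.array([635.2,6.2]); a=np.radians(9.2); X=np.array([np.cos(a),np.sin(a)]); Y=np.array([-np.sin(a),np.cos(a)])
for x,y,z in [(-29,-57,.121),(35,-57,.121),(35,-103,.121),(35,-57,.006),(35,-52,.142),(35,-18,.242),(35,-52,.242)]:
    p=(O+x*X+y*Y)/1000; print((x,y,z),(proj(c,[*p,z])*1.4).round())
p=bp(c,395/1.4,443/1.4,.242)[:2]*1000-O;print("back edge",p@Y); 
p=bp(c,395/1.4,352/1.4,.242)[:2]*1000-O;print("front edge",p@Y,p@X)
s=eyes=None
from station import eyes
c=eyes.camera("scene"); im=c["color"][170:300,190:380]; cv2.imwrite("pics/s2.png",cv2.resize(im,None,fx=4,fy=4,interpolation=cv2.INTER_CUBIC))
```

```text
(-29, -57, 0.121) [344. 338.]
(35, -57, 0.121) [445. 338.]
(35, -103, 0.121) [443. 404.]
(35, -57, 0.006) [430. 293.]
(35, -52, 0.142) [450. 343.]
(35, -18, 0.242) [493. 356.]
(35, -52, 0.242) [487. 447.]
back edge -50.21251482176175
front edge -16.770731074177274 3.384403634140249
```

View pics/s2.png

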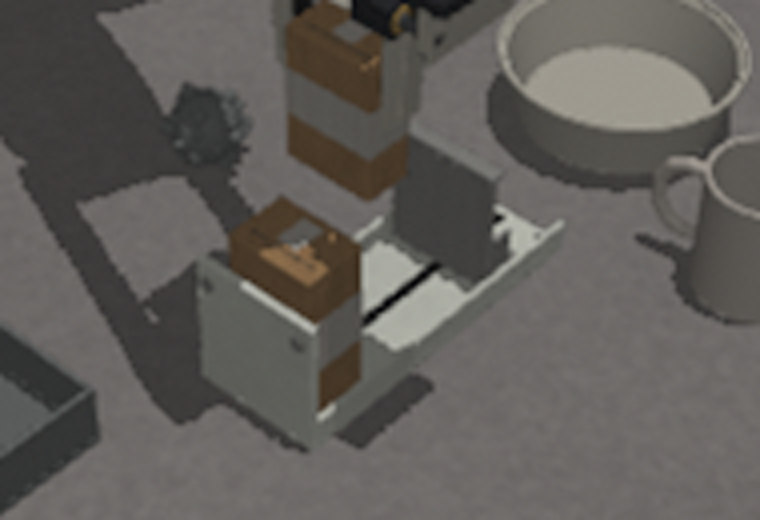

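The scene crop shows the tall carton upright by the end wall at crop (295,270), and the short carton held above, in front of it. Next I lower it.

Emit:
servo_tool --rows '[{"offset":[1,0,30],"delta_rot":[0,0,0],"fingers":255},{"offset":[0,0,30],"delta_rot":[0,0,0],"fingers":255},{"offset":[0,0,25],"delta_rot":[0,0,0],"fingers":255},{"offset":[0,0,20],"delta_rot":[0,0,0],"fingers":255},{"offset":[0,0,15],"delta_rot":[0,0,0],"fingers":255},{"offset":[0,0,10],"delta_rot":[0,0,0],"fingers":255},{"offset":[0,0,6],"delta_rot":[0,0,0],"fingers":255},{"offset":[0,0,0],"delta_rot":[0,0,0],"fingers":255}]'

```text
clock: 13.7
position: [0.6433, -0.0267, 0.0628]
tool_rot: [-0.0, 0.649, 0.761, -0.0]
ft_force: [-0.6, -0.4, -2.0]
width: 0.0638
finger_force: 20.0
```

```bash
python3 plan.py 643.6 -26.9 58.5 9.2
```

```text
pos [643.3 -26.7  62.8] yaw 9.1 tilt 0.05 q [-0.21  0.56  1.48 -0.    1.1  -0.37]
turn -0.1 shift [-0.3  0.3  4.3]
```

Emit:
servo_tool --rows '[{"offset":[0,0,3],"delta_rot":[0,0,0],"fingers":255},{"offset":[0,0,1],"delta_rot":[0,0,0],"fingers":255},{"offset":[0,0,0],"delta_rot":[0,0,0],"fingers":0},{"offset":[0,0,0],"delta_rot":[0,0,0],"fingers":0},{"offset":[0,0,0],"delta_rot":[0,0,0],"fingers":0},{"offset":[0,0,0],"delta_rot":[0,0,0],"fingers":0},{"offset":[0,0,-30],"delta_rot":[0,0,0],"fingers":0},{"offset":[0,0,-35],"delta_rot":[0,0,0],"fingers":0},{"offset":[0,0,-35],"delta_rot":[0,0,0],"fingers":0},{"offset":[0,0,-20],"delta_rot":[0,0,0],"fingers":255},{"offset":[25,0,0],"delta_rot":[0,0,0],"fingers":255},{"offset":[25,0,0],"delta_rot":[0,0,0],"fingers":255},{"offset":[25,0,0],"delta_rot":[0,0,0],"fingers":255},{"offset":[25,0,0],"delta_rot":[0,0,0],"fingers":255},{"offset":[20,0,0],"delta_rot":[0,0,0],"fingers":255},{"offset":[6,0,0],"delta_rot":[0,0,0],"fingers":255},{"offset":[0,0,0],"delta_rot":[0,0,0],"fingers":255}]'

```text
clock: 15.4
position: [0.6235, 0.0989, 0.1793]
tool_rot: [0.0, 0.648, 0.762, 0.0]
ft_force: [-0.5, -0.2, 0.3]
width: 0.0339
finger_force: 0.0
```

```bash
python3 plan.py 623.5 97.5 50 9.2; python3 look.py w5
```

```text
pos [623.5  98.9 179.3] yaw 9.3 tilt 0.02 q [-0.02  0.43  1.38 -0.    1.33 -0.18]
turn 0.1 shift [ -1.4  -0.3 129.3]
[623.7  98.1 179.3] [[0.987, 0.157, 0.04, 0.613], [0.162, -0.956, -0.245, 0.167], [-0.0, 0.249, -0.969, 0.346], [0.0, 0.0, 0.0, 1.0]] 71.24391317590893
```

View pics/w5.png

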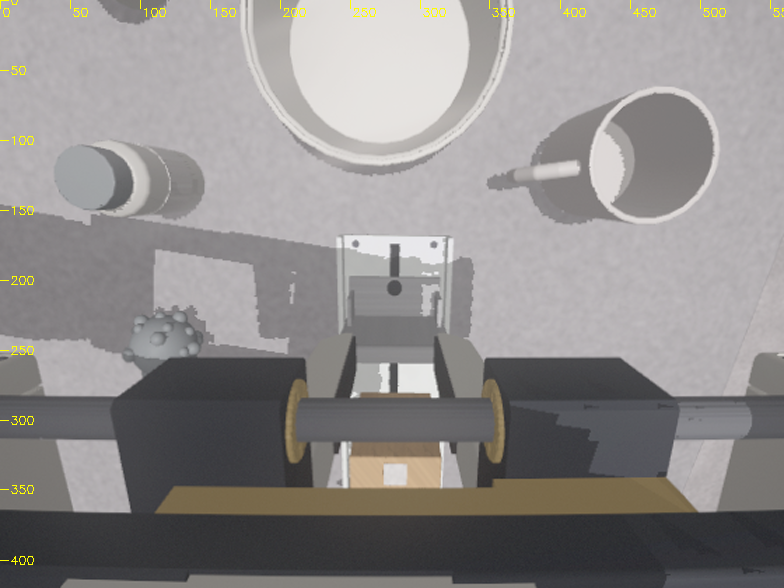

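Run:
```python
import pickle; from h import *
c=pickle.load(open("w.pkl","rb")); O=np.array([635.2,6.2]); a=np.radians(9.2); X=np.array([np.cos(a),np.sin(a)]); Y=np.array([-np.sin(a),np.cos(a)])
for n,u,v,z in [("rack end",395,236,.006),("foot end",395,277,.0125),("foot/plate",395,317,.0125),("plate",395,345,.102),("plate",395,362,.102),("short near top",395,457,.101)]:
    p=bp(c,u/1.4,v/1.4,z)[:2]*1000-O;print(n,p@Y,p@X)
p=bp(c,395/1.4,345/1.4,.102)
p=np.array([623.7,98.1])-O;print("tcp",p@X,p@Y)
```

```text
rack end 124.73757518987655 4.33639937882581
foot end 91.55746625925956 4.397619123936053
foot/plate 56.81684192987019 4.470525104843947
plate 66.44911504825731 4.338227202322822
plate 54.82418040614533 4.362742591683488
short near top -16.31113779641251 4.514721251138378
tcp 3.34101410054026 92.55645641866369
```

Emit:
servo_tool --rows '[{"offset":[0,1,32],"delta_rot":[0,0,0],"fingers":255},{"offset":[0,0,32],"delta_rot":[0,0,0],"fingers":255},{"offset":[0,0,32],"delta_rot":[0,0,0],"fingers":255},{"offset":[0,0,28],"delta_rot":[0,0,0],"fingers":255},{"offset":[0,0,0],"delta_rot":[0,0,0],"fingers":255},{"offset":[-10,0,0],"delta_rot":[0,0,0],"fingers":255},{"offset":[-7,0,0],"delta_rot":[0,0,0],"fingers":255},{"offset":[-7,0,0],"delta_rot":[0,0,0],"fingers":255},{"offset":[-7,0,0],"delta_rot":[0,0,0],"fingers":255},{"offset":[-7,0,0],"delta_rot":[0,0,0],"fingers":255},{"offset":[-7,0,0],"delta_rot":[0,0,0],"fingers":255},{"offset":[-7,0,0],"delta_rot":[0,0,0],"fingers":255},{"offset":[-7,0,0],"delta_rot":[0,0,0],"fingers":255},{"offset":[-7,0,0],"delta_rot":[0,0,0],"fingers":255}]'

```text
clock: 16.85
position: [0.6351, 0.0328, 0.0551]
tool_rot: [-0.0, 0.648, 0.761, -0.0]
ft_force: [-0.3, 3.1, 1.7]
width: 0.0003
finger_force: 1.2
```

```bash
cat > rk.py <<'E'
from h import *; from station import bot
s=bot.observe(); a=np.radians(9.2); X=np.array([np.cos(a),np.sin(a)]); Y=np.array([-np.sin(a),np.cos(a)])
p=np.array(s["position"][:2])*1000-[635.2,6.2]; f=np.array(s["ft_force"][:2]); print("rack x,y",(p@X).round(1),(p@Y).round(1),"z",s["position"][2],"f",(f@X).round(2),(f@Y).round(2),s["ft_force"][2])
E
python3 rk.py
```

```text
rack x,y 4.2 26.3 z 0.055088904227462585 f 0.23 3.08 1.6787078794001682
```

Emit:
servo_tool --rows '[{"offset":[-4,0,0],"delta_rot":[0,0,0],"fingers":255},{"offset":[-4,0,0],"delta_rot":[0,0,0],"fingers":255},{"offset":[-4,0,0],"delta_rot":[0,0,0],"fingers":255},{"offset":[-4,0,0],"delta_rot":[0,0,0],"fingers":255},{"offset":[-4,0,0],"delta_rot":[0,0,0],"fingers":255},{"offset":[0,0,0],"delta_rot":[0,0,0],"fingers":255}]'

```text
clock: 17.45
position: [0.6383, 0.0128, 0.055]
tool_rot: [0.0, 0.648, 0.761, -0.0]
ft_force: [0.8, 0.4, 0.7]
width: 0.0006
finger_force: 0.0
```

```bash
python3 rk.py
```

```text
rack x,y 4.1 6.0 z 0.054959712276724165 f 0.81 0.24 0.6678943933161918
```

Emit:
servo_tool --rows '[{"offset":[-3,0,0],"delta_rot":[0,0,0],"fingers":255},{"offset":[-3,0,0],"delta_rot":[0,0,0],"fingers":255}]'

```text
clock: 17.65
position: [0.639, 0.008, 0.055]
tool_rot: [-0.0, 0.648, 0.762, 0.0]
ft_force: [-1.6, 3.1, 0.3]
width: 0.0006
finger_force: 1.7
```

```bash
python3 rk.py
```

```text
rack x,y 4.1 1.2 z 0.05496158745694958 f -1.06 3.3 0.33027829310291645
```

Emit:
servo_tool --rows '[{"offset":[-2.5,0,0],"delta_rot":[0,0,0],"fingers":255},{"offset":[-2.5,0,0],"delta_rot":[0,0,0],"fingers":255}]'

```text
clock: 17.85
position: [0.6398, 0.0034, 0.055]
tool_rot: [-0.001, 0.648, 0.761, 0.0]
ft_force: [-1.4, 7.0, 0.1]
width: 0.0006
finger_force: 3.3
```

```bash
python3 rk.py
```

```text
rack x,y 4.0 -3.5 z 0.05495947369241723 f -0.24 7.1 0.13669517228444605
```

Emit:
servo_tool --rows '[{"offset":[-2,0,0],"delta_rot":[0,0,0],"fingers":255}]'

```text
clock: 17.95
position: [0.64, 0.0015, 0.055]
tool_rot: [-0.001, 0.648, 0.761, 0.0]
ft_force: [-2.2, 6.4, 0.9]
width: 0.0002
finger_force: 3.2
```

Emit:
servo_tool --rows '[{"offset":[-2,0,0],"delta_rot":[0,0,0],"fingers":255}]'

```text
clock: 18.05
position: [0.6403, -0.0003, 0.055]
tool_rot: [-0.001, 0.648, 0.761, 0.0]
ft_force: [-1.7, 10.6, 1.3]
width: 0.0004
finger_force: 6.7
```

```bash
python3 rk.py
```

```text
rack x,y 4.0 -7.2 z 0.05496817922479866 f 0.05 10.73 1.2596917617185475
```

Emit:
servo_tool --rows '[{"offset":[-1,0,0],"delta_rot":[0,0,0],"fingers":255}]'

```text
clock: 18.15
position: [0.6403, -0.0002, 0.055]
tool_rot: [-0.002, 0.648, 0.761, 0.001]
ft_force: [-2.2, 12.6, 1.9]
width: 0.0007
finger_force: 6.2
```

Emit:
servo_tool --rows '[{"offset":[-1,0,0],"delta_rot":[0,0,0],"fingers":255}]'

```text
clock: 18.25
position: [0.6402, -0.0002, 0.055]
tool_rot: [-0.002, 0.648, 0.761, 0.001]
ft_force: [-1.5, 15.8, 3.1]
width: 0.0007
finger_force: 7.8
```

```bash
python3 rk.py
python3 - <<'E'
from station import eyes; import cv2, numpy as np
a=eyes.camera("scene")["color"][190:290,230:340]; b=eyes.camera("top")["color"][150:230,230:345]
a=cv2.resize(a,(440*1,400)); b=cv2.resize(b,(350,244)); b=cv2.copyMakeBorder(b,0,156,0,0,0); im=np.hstack([a,b]); cv2.imwrite("pics/s3.png",np.clip(255*(im/255.)**.7,0,255).astype(np.uint8))
E
```

```text
rack x,y 4.0 -7.1 z 0.054959832994636956 f 1.06 15.82 3.104808739346556
```

View pics/s3.png

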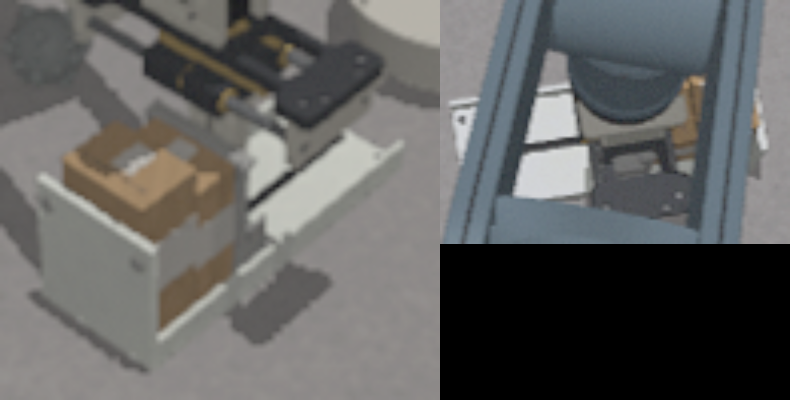

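The cartons stand tight together against the wall and the stop plate touches the short one. The push force built to 16 N with no further travel. I back off and go to the tall bottle.

Emit:
servo_tool --rows '[{"offset":[10,0,0],"delta_rot":[0,0,0],"fingers":255},{"offset":[15,0,0],"delta_rot":[0,0,0],"fingers":255},{"offset":[10,0,-20],"delta_rot":[0,0,0],"fingers":255},{"offset":[0,0,-40],"delta_rot":[0,0,0],"fingers":255},{"offset":[0,0,-40],"delta_rot":[0,0,0],"fingers":0},{"offset":[0,0,-40],"delta_rot":[0,0,0],"fingers":0},{"offset":[0,0,-25],"delta_rot":[0,0,0],"fingers":0},{"offset":[0,0,0],"delta_rot":[0,0,0],"fingers":0}]'

```text
clock: 19.15
position: [0.6379, 0.0313, 0.2253]
tool_rot: [0.004, 0.648, 0.761, 0.002]
ft_force: [-0.6, 0.0, 1.0]
width: 0.028
finger_force: 0.0
```

```bash
python3 plan.py 399.7 291.7 220 9.2
python3 - <<'E'
import pickle; from h import *
c=pickle.load(open("w.pkl","rb"))
print("short bottle cap (w5)",bp(c,93/1.4,177/1.4,.105)*1000); print("ball",bp(c,164/1.4,338/1.4,.03)*1000)
l,r,b=[bp(c,u/1.4,v/1.4,.055)*1000 for u,v in[(243,20),(510,20),(375,163)]]; print("tub",l,r,b)
E
```

```text
pos [637.9  31.3 225.3] yaw 9.2 tilt 0.55 q [-0.12  0.41  1.3  -0.    1.42 -0.29]
turn -0.0 shift [ 295.2 -193.6    2.6]
short bottle cap (w5) [441.21805722 146.48818838 105.        ]
ball [444.68698251  19.61950323  30.        ]
tub [501.5253492  254.66326905  55.        ] [668.24566172 281.70097605  55.        ] [597.23891943 181.81932176  55.        ]
```

Emit:
servo_tool --rows '[{"offset":[29,-19.4,0],"delta_rot":[0,0,0],"fingers":0},{"offset":[29,-19.4,0],"delta_rot":[0,0,0],"fingers":0},{"offset":[29,-19.4,0],"delta_rot":[0,0,0],"fingers":0},{"offset":[29,-19.4,0],"delta_rot":[0,0,0],"fingers":0},{"offset":[29,-19.4,0],"delta_rot":[0,0,0],"fingers":0},{"offset":[29,-19.4,0],"delta_rot":[0,0,0],"fingers":0},{"offset":[29,-19.4,0],"delta_rot":[0,0,0],"fingers":0},{"offset":[29,-19.4,0],"delta_rot":[0,0,0],"fingers":0},{"offset":[29,-19.4,0],"delta_rot":[0,0,0],"fingers":0},{"offset":[33,-19,0],"delta_rot":[0,0,0],"fingers":0},{"offset":[0,0,0],"delta_rot":[0,0,0],"fingers":0},{"offset":[0,0,0],"delta_rot":[0,0,0],"fingers":0}]'

```text
clock: 20.35
position: [0.3966, 0.2909, 0.2192]
tool_rot: [0.0, 0.647, 0.762, -0.001]
ft_force: [0.5, -0.4, -0.0]
width: 0.0927
finger_force: 0.0
```

```bash
python3 plan.py 399.7 291.7 69 9.2; python3 look.py w6
```

```text
pos [396.6 290.9 219.2] yaw 9.3 tilt 0.08 q [ 0.41  0.15  1.67 -0.    1.32  0.24]
turn 0.1 shift [  0.4   3.4 150.2]
[397.3 290.4 219.3] [[0.987, 0.158, 0.039, 0.386], [0.162, -0.955, -0.246, 0.359], [-0.001, 0.25, -0.968, 0.386], [0.0, 0.0, 0.0, 1.0]] 71.24391317590893
```

View pics/w6.png

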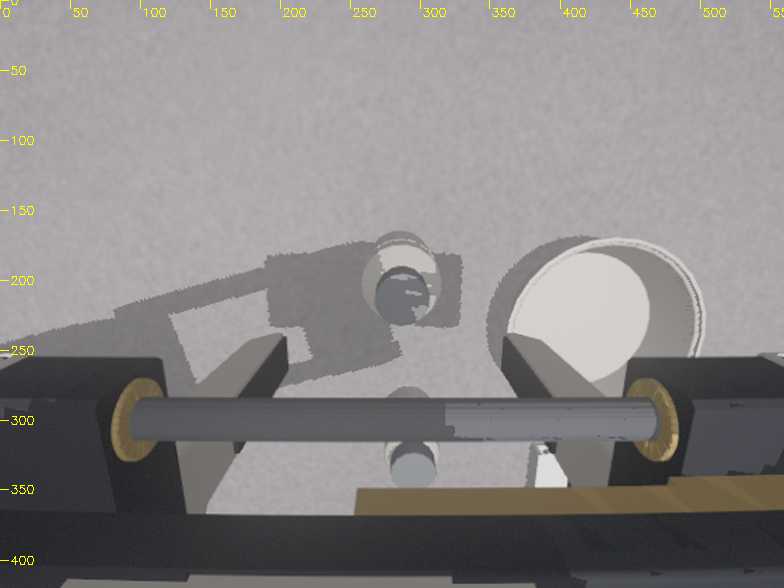

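The tall bottle's cap is at display (402,297), between the fingers. The short bottle's cap is at (413,465).

Run:
```python
import pickle; from h import *
c=pickle.load(open("w.pkl","rb"))
for n,u,v,z in [("tall cap",402,297,.145),("tall capL",375,297,.145),("tall capR",429,297,.145),("body L",362,281,.1),("body R",441,281,.1),("short",413,466,.105)]: print(n,(bp(c,u/1.4,v/1.4,z)*1000).round(1))
```

```text
tall cap [400.8 296.9 145. ]
tall capL [384.6 294.2 145. ]
tall capR [416.9 299.6 145. ]
body L [373.4 292.3 100. ]
body R [428.9 301.5 100. ]
short [435.1 151.  105. ]
```

Emit:
servo_tool --rows '[{"offset":[3,3.5,0],"delta_rot":[0,0,0],"fingers":0},{"offset":[0,0,32],"delta_rot":[0,0,0],"fingers":0},{"offset":[0,0,32],"delta_rot":[0,0,0],"fingers":0},{"offset":[0,0,32],"delta_rot":[0,0,0],"fingers":0},{"offset":[0,0,32],"delta_rot":[0,0,0],"fingers":0},{"offset":[0,0,22],"delta_rot":[0,0,0],"fingers":0},{"offset":[0,0,0],"delta_rot":[0,0,0],"fingers":0},{"offset":[0,0,0],"delta_rot":[0,0,0],"fingers":255},{"offset":[0,0,0],"delta_rot":[0,0,0],"fingers":255},{"offset":[0,0,0],"delta_rot":[0,0,0],"fingers":255},{"offset":[0,0,0],"delta_rot":[0,0,0],"fingers":255},{"offset":[0,0,0],"delta_rot":[0,0,0],"fingers":255},{"offset":[0,0,0],"delta_rot":[0,0,0],"fingers":255},{"offset":[0,0,0],"delta_rot":[0,0,0],"fingers":255},{"offset":[0,0,0],"delta_rot":[0,0,0],"fingers":255}]' --squeeze 25

```text
clock: 21.9
position: [0.4007, 0.2944, 0.0708]
tool_rot: [0.0, 0.648, 0.761, 0.0]
ft_force: [-0.3, 0.4, 5.1]
width: 0.0569
finger_force: 25.0
```

Emit:
servo_tool --rows '[{"offset":[0,0,-15],"delta_rot":[0,0,0],"fingers":255},{"offset":[0,0,-30],"delta_rot":[0,0,0],"fingers":255},{"offset":[0,0,-35],"delta_rot":[0,0,0],"fingers":255},{"offset":[0,0,-35],"delta_rot":[0,0,0],"fingers":255},{"offset":[0,0,-35],"delta_rot":[0,0,0],"fingers":255},{"offset":[0,0,0],"delta_rot":[0,0,0],"fingers":255}]'

```text
clock: 22.5
position: [0.4027, 0.2954, 0.2244]
tool_rot: [0.002, 0.648, 0.762, 0.004]
ft_force: [1.4, 0.7, -3.3]
width: 0.0574
finger_force: 25.0
```

```bash
python3 plan.py 585 -323.5 220 9
```

```text
pos [402.7 295.4 224.4] yaw 9.2 tilt 0.5 q [0.41 0.16 1.65 0.   1.33 0.25]
turn 0.2 shift [-639.8   83.2    3.7]
```

Emit:
servo_tool --rows '[{"offset":[-22,2.5,0],"delta_rot":[0,0,0],"fingers":255},{"offset":[-36,4.7,0],"delta_rot":[0,0,0],"fingers":255},{"offset":[-36,4.7,0],"delta_rot":[0,0,0],"fingers":255},{"offset":[-36,4.7,0],"delta_rot":[0,0,0],"fingers":255},{"offset":[-36,4.7,0],"delta_rot":[0,0,0],"fingers":255},{"offset":[-36,4.7,0],"delta_rot":[0,0,0],"fingers":255},{"offset":[-36,4.7,0],"delta_rot":[0,0,0],"fingers":255},{"offset":[-36,4.7,0],"delta_rot":[0,0,0],"fingers":255},{"offset":[-36,4.7,0],"delta_rot":[0,0,0],"fingers":255},{"offset":[-36,4.7,0],"delta_rot":[0,0,0],"fingers":255},{"offset":[-36,4.7,0],"delta_rot":[0,0,0],"fingers":255},{"offset":[-36,4.7,0],"delta_rot":[0,0,0],"fingers":255},{"offset":[-36,4.7,0],"delta_rot":[0,0,0],"fingers":255},{"offset":[-36,4.7,0],"delta_rot":[0,0,0],"fingers":255},{"offset":[-36,4.7,0],"delta_rot":[0,0,0],"fingers":255},{"offset":[-36,4.7,0],"delta_rot":[0,0,0],"fingers":255},{"offset":[-36,4.7,0],"delta_rot":[0,0,0],"fingers":255},{"offset":[-24,3,0],"delta_rot":[0,0,0],"fingers":255},{"offset":[-14,2,0],"delta_rot":[0,0,0],"fingers":255},{"offset":[0,0,0],"delta_rot":[0,0,0],"fingers":255}]'

```text
clock: 24.5
position: [0.583, -0.3216, 0.2175]
tool_rot: [-0.002, 0.649, 0.761, -0.0]
ft_force: [0.2, 0.3, -3.0]
width: 0.0575
finger_force: 25.0
```

```bash
python3 plan.py 585 -323.5 76 9
```

```text
pos [ 583.  -321.6  217.5] yaw 9.1 tilt 0.19 q [-0.67  0.47  1.23 -0.    1.45 -0.83]
turn 0.1 shift [ -2.5   2.  141.5]
```

Emit:
servo_tool --rows '[{"offset":[-2,1.5,25],"delta_rot":[0,0,0],"fingers":255},{"offset":[0,0,30],"delta_rot":[0,0,0],"fingers":255},{"offset":[0,0,30],"delta_rot":[0,0,0],"fingers":255},{"offset":[0,0,20],"delta_rot":[0,0,0],"fingers":255},{"offset":[0,0,15],"delta_rot":[0,0,0],"fingers":255},{"offset":[0,0,10],"delta_rot":[0,0,0],"fingers":255},{"offset":[0,0,6],"delta_rot":[0,0,0],"fingers":255},{"offset":[0,0,0],"delta_rot":[0,0,0],"fingers":255},{"offset":[0,0,0],"delta_rot":[0,0,0],"fingers":255}]'

```text
clock: 25.4
position: [0.5859, -0.3225, 0.0851]
tool_rot: [0.001, 0.648, 0.761, 0.0]
ft_force: [0.4, -0.5, -3.0]
width: 0.0576
finger_force: 25.0
```

```bash
python3 plan.py 585 -323.5 75 9
```

```text
pos [ 585.9 -322.5   85.1] yaw 9.2 tilt 0.09 q [-0.67  0.57  1.39  0.    1.17 -0.83]
turn 0.2 shift [-0.8 -1.  10.1]
```

Emit:
servo_tool --rows '[{"offset":[-1,-1,5],"delta_rot":[0,0,0],"fingers":255},{"offset":[0,0,4],"delta_rot":[0,0,0],"fingers":255},{"offset":[0,0,1.5],"delta_rot":[0,0,0],"fingers":255},{"offset":[0,0,0],"delta_rot":[0,0,0],"fingers":255},{"offset":[0,0,0],"delta_rot":[0,0,0],"fingers":0},{"offset":[0,0,0],"delta_rot":[0,0,0],"fingers":0},{"offset":[0,0,0],"delta_rot":[0,0,0],"fingers":0},{"offset":[0,0,0],"delta_rot":[0,0,0],"fingers":0},{"offset":[0,0,-25],"delta_rot":[0,0,0],"fingers":0},{"offset":[0,0,-35],"delta_rot":[0,0,0],"fingers":0},{"offset":[0,0,-35],"delta_rot":[0,0,0],"fingers":0},{"offset":[0,0,-35],"delta_rot":[0,0,0],"fingers":0},{"offset":[0,0,0],"delta_rot":[0,0,0],"fingers":0}]'

```text
clock: 26.7
position: [0.587, -0.3251, 0.2101]
tool_rot: [0.005, 0.648, 0.761, 0.0]
ft_force: [0.2, -0.3, 0.8]
width: 0.0929
finger_force: 0.0
```

```bash
python3 plan.py 434 144 210 9
```

```text
pos [ 587.  -325.1  210.1] yaw 9.2 tilt 0.62 q [-0.67  0.48  1.24  0.    1.42 -0.83]
turn 0.2 shift [487.3 -77.7  -4.4]
```

Emit:
servo_tool --rows '[{"offset":[36,-6,0],"delta_rot":[0,0,0],"fingers":0},{"offset":[36,-6,0],"delta_rot":[0,0,0],"fingers":0},{"offset":[36,-6,0],"delta_rot":[0,0,0],"fingers":0},{"offset":[36,-6,0],"delta_rot":[0,0,0],"fingers":0},{"offset":[36,-6,0],"delta_rot":[0,0,0],"fingers":0},{"offset":[36,-6,0],"delta_rot":[0,0,0],"fingers":0},{"offset":[36,-6,0],"delta_rot":[0,0,0],"fingers":0},{"offset":[36,-6,0],"delta_rot":[0,0,0],"fingers":0},{"offset":[36,-6,0],"delta_rot":[0,0,0],"fingers":0},{"offset":[36,-6,0],"delta_rot":[0,0,0],"fingers":0},{"offset":[36,-6,0],"delta_rot":[0,0,0],"fingers":0},{"offset":[36,-6,0],"delta_rot":[0,0,0],"fingers":0},{"offset":[36,-6,0],"delta_rot":[0,0,0],"fingers":0},{"offset":[19,0,0],"delta_rot":[0,0,0],"fingers":0},{"offset":[0,0,0],"delta_rot":[0,0,0],"fingers":0},{"offset":[0,0,0],"delta_rot":[0,0,0],"fingers":0}]'

```text
clock: 28.3
position: [0.4296, 0.145, 0.2033]
tool_rot: [0.0, 0.648, 0.762, -0.0]
ft_force: [-0.1, -0.9, 0.2]
width: 0.0931
finger_force: 0.0
```

```bash
cat > caps.py <<'E'
# dark-cap blob centre in wrist picture, restricted to window, back-projected
import sys; from h import *; from station import eyes,bot
u0,u1,v0,v1=map(int,sys.argv[1:5]); z=float(sys.argv[5]); c=eyes.camera("wrist"); g=cv2.cvtColor(c["color"],cv2.COLOR_BGR2GRAY)
cv2.imwrite("pics/"+sys.argv[6]+".png",cv2.resize(c["color"],None,fx=1.4,fy=1.4))
print((bp(c,(u0+u1)/2,(v0+v1)/2,z)*1000).round(1), (proj(c,[.434,.144,.105])*1.4).round())
E
python3 caps.py 0 1 0 1 .105 w7; python3 plan.py 434 144 47 9
```

```text
[174.9 283.1 105. ] [400. 298.]
pos [429.9 144.5 203.3] yaw 9.2 tilt 0.04 q [ 0.08  0.1   1.78 -0.    1.27 -0.08]
turn 0.2 shift [ -1.    4.1 156.3]
```

View pics/w7.png

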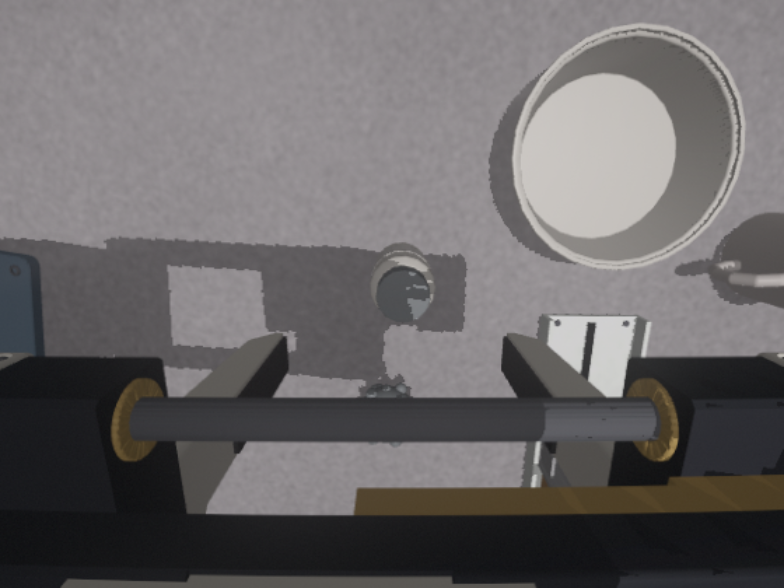

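The short bottle's cap is at display (403,294), about 2 mm from the estimate, so I descend with a small correction.

Emit:
servo_tool --rows '[{"offset":[0,5.3,0],"delta_rot":[0,0,0],"fingers":0},{"offset":[0,0,32],"delta_rot":[0,0,0],"fingers":0},{"offset":[0,0,32],"delta_rot":[0,0,0],"fingers":0},{"offset":[0,0,32],"delta_rot":[0,0,0],"fingers":0},{"offset":[0,0,32],"delta_rot":[0,0,0],"fingers":0},{"offset":[0,0,28],"delta_rot":[0,0,0],"fingers":0},{"offset":[0,0,0],"delta_rot":[0,0,0],"fingers":0},{"offset":[0,0,0],"delta_rot":[0,0,0],"fingers":255},{"offset":[0,0,0],"delta_rot":[0,0,0],"fingers":255},{"offset":[0,0,0],"delta_rot":[0,0,0],"fingers":255},{"offset":[0,0,0],"delta_rot":[0,0,0],"fingers":255},{"offset":[0,0,0],"delta_rot":[0,0,0],"fingers":255},{"offset":[0,0,0],"delta_rot":[0,0,0],"fingers":255},{"offset":[0,0,0],"delta_rot":[0,0,0],"fingers":255},{"offset":[0,0,0],"delta_rot":[0,0,0],"fingers":255}]' --squeeze 20

```text
clock: 29.85
position: [0.4351, 0.1459, 0.048]
tool_rot: [0.0, 0.648, 0.762, 0.0]
ft_force: [-1.3, 0.2, 4.8]
width: 0.0476
finger_force: 20.0
```

Emit:
servo_tool --rows '[{"offset":[0,0,-15],"delta_rot":[0,0,0],"fingers":255},{"offset":[0,0,-30],"delta_rot":[0,0,0],"fingers":255},{"offset":[0,0,-35],"delta_rot":[0,0,0],"fingers":255},{"offset":[0,0,-35],"delta_rot":[0,0,0],"fingers":255},{"offset":[0,0,-35],"delta_rot":[0,0,0],"fingers":255},{"offset":[0,0,0],"delta_rot":[0,0,0],"fingers":255}]'

```text
clock: 30.45
position: [0.4378, 0.1461, 0.2019]
tool_rot: [0.003, 0.648, 0.761, 0.003]
ft_force: [-0.4, 0.5, -2.0]
width: 0.0477
finger_force: 20.0
```

```bash
python3 plan.py 571.9 -240.5 195 9
```

```text
pos [437.8 146.1 201.9] yaw 9.2 tilt 0.49 q [ 0.08  0.11  1.77  0.    1.26 -0.08]
turn 0.2 shift [-402.9   71.9    7.8]
```

Emit:
servo_tool --rows '[{"offset":[-22,4,0],"delta_rot":[0,0,0],"fingers":255},{"offset":[-35,6.3,0],"delta_rot":[0,0,0],"fingers":255},{"offset":[-35,6.3,0],"delta_rot":[0,0,0],"fingers":255},{"offset":[-35,6.3,0],"delta_rot":[0,0,0],"fingers":255},{"offset":[-35,6.3,0],"delta_rot":[0,0,0],"fingers":255},{"offset":[-35,6.3,0],"delta_rot":[0,0,0],"fingers":255},{"offset":[-35,6.3,0],"delta_rot":[0,0,0],"fingers":255},{"offset":[-35,6.3,0],"delta_rot":[0,0,0],"fingers":255},{"offset":[-35,6.3,0],"delta_rot":[0,0,0],"fingers":255},{"offset":[-35,6.3,0],"delta_rot":[0,0,0],"fingers":255},{"offset":[-35,6.3,0],"delta_rot":[0,0,0],"fingers":255},{"offset":[-20,4,0],"delta_rot":[0,0,0],"fingers":255},{"offset":[-10,1,0],"delta_rot":[0,0,0],"fingers":255},{"offset":[0,0,0],"delta_rot":[0,0,0],"fingers":255},{"offset":[0,0,0],"delta_rot":[0,0,0],"fingers":255}]'

```text
clock: 31.95
position: [0.5696, -0.2384, 0.1967]
tool_rot: [-0.001, 0.648, 0.762, 0.0]
ft_force: [-0.1, 0.2, -2.2]
width: 0.0477
finger_force: 20.0
```

```bash
python3 plan.py 571.9 -240.5 53 9
```

```text
pos [ 569.6 -238.4  196.7] yaw 9.2 tilt 0.13 q [-0.58  0.39  1.4   0.    1.35 -0.74]
turn 0.2 shift [ -2.7   2.1 143.7]
```

Emit:
servo_tool --rows '[{"offset":[-2.5,2,25],"delta_rot":[0,0,0],"fingers":255},{"offset":[0,0,30],"delta_rot":[0,0,0],"fingers":255},{"offset":[0,0,30],"delta_rot":[0,0,0],"fingers":255},{"offset":[0,0,25],"delta_rot":[0,0,0],"fingers":255},{"offset":[0,0,15],"delta_rot":[0,0,0],"fingers":255},{"offset":[0,0,8],"delta_rot":[0,0,0],"fingers":255},{"offset":[0,0,0],"delta_rot":[0,0,0],"fingers":255},{"offset":[0,0,0],"delta_rot":[0,0,0],"fingers":255}]'

```text
clock: 32.75
position: [0.5731, -0.2413, 0.0656]
tool_rot: [0.001, 0.648, 0.762, 0.0]
ft_force: [0.4, -0.2, -1.2]
width: 0.0476
finger_force: 20.0
```

```bash
python3 plan.py 571.9 -240.5 52.5 9
```

```text
pos [ 573.1 -241.3   65.6] yaw 9.2 tilt 0.07 q [-0.58  0.52  1.54  0.    1.08 -0.74]
turn 0.2 shift [ 1.  -1.1 13.1]
```

Emit:
servo_tool --rows '[{"offset":[0,0,6],"delta_rot":[0,0,0],"fingers":255},{"offset":[0,0,5],"delta_rot":[0,0,0],"fingers":255},{"offset":[0,0,2.5],"delta_rot":[0,0,0],"fingers":255},{"offset":[0,0,0],"delta_rot":[0,0,0],"fingers":255},{"offset":[0,0,0],"delta_rot":[0,0,0],"fingers":0},{"offset":[0,0,0],"delta_rot":[0,0,0],"fingers":0},{"offset":[0,0,0],"delta_rot":[0,0,0],"fingers":0},{"offset":[0,0,0],"delta_rot":[0,0,0],"fingers":0},{"offset":[0,0,-25],"delta_rot":[0,0,0],"fingers":0},{"offset":[0,0,-35],"delta_rot":[0,0,0],"fingers":0},{"offset":[0,0,-35],"delta_rot":[0,0,0],"fingers":0},{"offset":[0,0,-30],"delta_rot":[0,0,0],"fingers":0},{"offset":[0,0,0],"delta_rot":[0,0,0],"fingers":0}]'

```text
clock: 34.05
position: [0.5751, -0.2432, 0.1814]
tool_rot: [0.005, 0.648, 0.761, 0.001]
ft_force: [1.1, -1.2, -0.2]
width: 0.0929
finger_force: 0.0
```

```bash
python3 plan.py 441.5 11.5 170 9
```

```text
pos [ 575.1 -243.2  181.4] yaw 9.2 tilt 0.54 q [-0.58  0.41  1.41  0.    1.31 -0.74]
turn 0.2 shift [272.6 -92.2   9.1]
```

Emit:
servo_tool --rows '[{"offset":[30,-10.2,0],"delta_rot":[0,0,0],"fingers":0},{"offset":[30,-10.2,0],"delta_rot":[0,0,0],"fingers":0},{"offset":[30,-10.2,0],"delta_rot":[0,0,0],"fingers":0},{"offset":[30,-10.2,0],"delta_rot":[0,0,0],"fingers":0},{"offset":[30,-10.2,0],"delta_rot":[0,0,0],"fingers":0},{"offset":[30,-10.2,0],"delta_rot":[0,0,0],"fingers":0},{"offset":[30,-10.2,0],"delta_rot":[0,0,0],"fingers":0},{"offset":[30,-10.2,0],"delta_rot":[0,0,0],"fingers":0},{"offset":[32,-10.2,0],"delta_rot":[0,0,0],"fingers":0},{"offset":[0,0,0],"delta_rot":[0,0,0],"fingers":0},{"offset":[0,0,0],"delta_rot":[0,0,0],"fingers":0}]'

```text
clock: 35.15
position: [0.4384, 0.0125, 0.1759]
tool_rot: [0.0, 0.648, 0.762, -0.0]
ft_force: [0.9, -0.2, 0.9]
width: 0.0929
finger_force: 0.0
```

```bash
python3 plan.py 441 11 9 9
python3 - <<'E'
from h import *; from station import eyes
c=eyes.camera("wrist"); cv2.imwrite("pics/w8.png",c["color"]); p=proj(c,[.441,.011,.03]); print("pred",p)
# colour-based: local std / darkness around prediction
u,v=map(int,p); g=cv2.cvtColor(c["color"],cv2.COLOR_BGR2GRAY)[v-70:min(v+50,250),u-70:u+70]
for r in range(0,g.shape[0],7): print(v-70+r,' '.join(f"{x:3d}" for x in g[r,::6]))
E
```

```text
pos [438.4  12.5 175.9] yaw 9.3 tilt 0.02 q [-0.23  0.09  1.85 -0.    1.2  -0.39]
turn 0.3 shift [ -1.8   2.4 166.9]
pred [283.35050973 201.83560957]
131 149 151 148 154 148 148 151 146 155 148 154 152 155 151 148 150 155 150 151 152 151 152 154 152
138 150 150 148 144 153 146 150 149 148 150 146 149 151 151 150 149 149 147 150 154 154 154 150 159
145 152 151 151 152 148 152 151 149 149 144 148 146 145 152 150 149 152 148 152 148 149 149 147 152
152 151 147 143 149 150 146 149 148 144 152 149 148 152 148 146 148 147 149 147 151 153 151 154 152
159 149 148 149 152 147 153 153 149 150 144 145 149 146 149 147 144 154 150 146 150 150 149 151 150
166  98 147 152 150 151 150 151 146 148 149 153 147 149 147 149 150 147 152 148 152 147 151 151 153
173  96  97  98  97 137 151 146 148 150 147 143 146 102 149 101 151 146 149 151 148 147 151 145 151
180  95  95  92  96  95  93  94  93 148 151 137  91  95  92  92 127 145 146 147 150 149 153 148 147
187  97  96  96  95  94  94  94  99  95  78  97 111 117  87  97  94  80  95  98  98  95 150 149 146
194  96  95  95  94  94  96  97  92  94  72  80  83  86  75  79  78  76  94  97  95  96 104 151 147
201  93  92  94  93  94  95  95  93  82  70  73  83  89  86 127  79  79  76  93  93  95 148 151 148
208  94  94  96  93  94  94  95  95  97  72  76  82  81  83  80 105  90  96  96  97  99 153 148 150
215  97  95  96  93  94  95  93  95  94  80  73  78  78  76  74  96  95  96  98  97  97 147 150 149
222  93  96  93  95  96  92  94  93  94  92  74  70  69  86 106  93  95  94  96  97  97 153 147 153
229  92  93  97  96  95  99  97  93  91  98  94  95  95  95  98  98  97  93  98  98 100 147 148 152
236  95  94  97  92  94  93  97  94  94  93  96  97  95  97  96  96  98  95  97  99  98 150 154 151
243  92  92  96  94  93  96  94  96  95  95  94 149 146 148 147 151 147 150 149 152 152 146 153 151
```

Emit:
servo_tool --rows '[{"offset":[-1,4,0],"delta_rot":[0,0,0],"fingers":0},{"offset":[0,0,33],"delta_rot":[0,0,0],"fingers":0},{"offset":[0,0,33],"delta_rot":[0,0,0],"fingers":0},{"offset":[0,0,33],"delta_rot":[0,0,0],"fingers":0},{"offset":[0,0,30],"delta_rot":[0,0,0],"fingers":0},{"offset":[0,0,25],"delta_rot":[0,0,0],"fingers":0},{"offset":[0,0,13],"delta_rot":[0,0,0],"fingers":0},{"offset":[0,0,0],"delta_rot":[0,0,0],"fingers":0},{"offset":[0,0,0],"delta_rot":[0,0,0],"fingers":255},{"offset":[0,0,0],"delta_rot":[0,0,0],"fingers":255},{"offset":[0,0,0],"delta_rot":[0,0,0],"fingers":255},{"offset":[0,0,0],"delta_rot":[0,0,0],"fingers":255},{"offset":[0,0,0],"delta_rot":[0,0,0],"fingers":255},{"offset":[0,0,0],"delta_rot":[0,0,0],"fingers":255},{"offset":[0,0,0],"delta_rot":[0,0,0],"fingers":255}]' --squeeze 10

```text
clock: 36.7
position: [0.4432, 0.0117, 0.0096]
tool_rot: [0.001, 0.648, 0.761, 0.0]
ft_force: [0.2, 0.4, 4.9]
width: 0.0629
finger_force: 10.0
```

Emit:
servo_tool --rows '[{"offset":[0,0,-15],"delta_rot":[0,0,0],"fingers":255},{"offset":[0,0,-30],"delta_rot":[0,0,0],"fingers":255},{"offset":[0,0,-35],"delta_rot":[0,0,0],"fingers":255},{"offset":[0,0,-35],"delta_rot":[0,0,0],"fingers":255},{"offset":[0,0,-35],"delta_rot":[0,0,0],"fingers":255},{"offset":[0,0,0],"delta_rot":[0,0,0],"fingers":255}]'

```text
clock: 37.3
position: [0.4456, 0.0113, 0.1634]
tool_rot: [0.004, 0.648, 0.762, 0.002]
ft_force: [0.4, 0.4, -0.6]
width: 0.0627
finger_force: 10.0
```

```bash
python3 plan.py 583 265 150 9
```

```text
pos [445.6  11.3 163.4] yaw 9.2 tilt 0.5 q [-0.23  0.11  1.86  0.    1.16 -0.39]
turn 0.2 shift [229.1 175.3  14.1]
```

Emit:
servo_tool --rows '[{"offset":[18,14,0],"delta_rot":[0,0,0],"fingers":255},{"offset":[29,22,0],"delta_rot":[0,0,0],"fingers":255},{"offset":[29,22,0],"delta_rot":[0,0,0],"fingers":255},{"offset":[29,22,0],"delta_rot":[0,0,0],"fingers":255},{"offset":[29,22,0],"delta_rot":[0,0,0],"fingers":255},{"offset":[29,22,0],"delta_rot":[0,0,0],"fingers":255},{"offset":[29,22,0],"delta_rot":[0,0,0],"fingers":255},{"offset":[25,20,0],"delta_rot":[0,0,0],"fingers":255},{"offset":[12,9,0],"delta_rot":[0,0,0],"fingers":255},{"offset":[0,0,0],"delta_rot":[0,0,0],"fingers":255},{"offset":[0,0,30],"delta_rot":[0,0,0],"fingers":255},{"offset":[0,0,30],"delta_rot":[0,0,0],"fingers":255},{"offset":[0,0,20],"delta_rot":[0,0,0],"fingers":255},{"offset":[0,0,0],"delta_rot":[0,0,0],"fingers":255}]'

```text
clock: 38.7
position: [0.5754, 0.264, 0.0749]
tool_rot: [-0.002, 0.648, 0.761, -0.004]
ft_force: [-0.9, -0.7, -1.0]
width: 0.0629
finger_force: 10.0
```

```bash
python3 plan.py 583 265 22 9
```

```text
pos [575.4 264.   74.9] yaw 9.1 tilt 0.5 q [ 0.25  0.53  1.49 -0.    1.13  0.09]
turn 0.1 shift [-0.2  8.1 52.8]
```

Emit:
servo_tool --rows '[{"offset":[0,7.5,0],"delta_rot":[0,0,0],"fingers":255},{"offset":[0,0,20],"delta_rot":[0,0,0],"fingers":255},{"offset":[0,0,20],"delta_rot":[0,0,0],"fingers":255},{"offset":[0,0,12],"delta_rot":[0,0,0],"fingers":255},{"offset":[0,0,2],"delta_rot":[0,0,0],"fingers":255},{"offset":[0,0,0],"delta_rot":[0,0,0],"fingers":200},{"offset":[0,0,0],"delta_rot":[0,0,0],"fingers":55},{"offset":[0,0,0],"delta_rot":[0,0,0],"fingers":55},{"offset":[0,0,0],"delta_rot":[0,0,0],"fingers":55},{"offset":[0,0,0],"delta_rot":[0,0,0],"fingers":55},{"offset":[0,0,0],"delta_rot":[0,0,0],"fingers":55},{"offset":[0,0,0],"delta_rot":[0,0,0],"fingers":55}]'

```text
clock: 39.9
position: [0.5864, 0.267, 0.0252]
tool_rot: [0.0, 0.648, 0.761, 0.0]
ft_force: [-0.3, 0.4, -0.3]
width: 0.0729
finger_force: 0.0
```

Emit:
servo_tool --rows '[{"offset":[0,0,-15],"delta_rot":[0,0,0],"fingers":55},{"offset":[0,0,-30],"delta_rot":[0,0,0],"fingers":55},{"offset":[0,0,-40],"delta_rot":[0,0,0],"fingers":55},{"offset":[0,0,-40],"delta_rot":[0,0,0],"fingers":0},{"offset":[0,0,-40],"delta_rot":[0,0,0],"fingers":0},{"offset":[0,-40,-20],"delta_rot":[0,0,0],"fingers":0},{"offset":[0,-40,0],"delta_rot":[0,0,0],"fingers":0},{"offset":[0,-40,0],"delta_rot":[0,0,0],"fingers":0},{"offset":[0,-40,0],"delta_rot":[0,0,0],"fingers":0},{"offset":[0,-40,0],"delta_rot":[0,0,0],"fingers":0},{"offset":[30,-20,0],"delta_rot":[0,0,0],"fingers":0},{"offset":[30,0,0],"delta_rot":[0,0,0],"fingers":0},{"offset":[30,0,0],"delta_rot":[0,0,0],"fingers":0},{"offset":[0,0,0],"delta_rot":[0,0,0],"fingers":0}]'

```text
clock: 41.3
position: [0.3542, 0.3234, 0.2116]
tool_rot: [-0.0, 0.647, 0.762, 0.001]
ft_force: [0.5, -1.1, -0.5]
width: 0.0933
finger_force: 0.0
```

Run:
```python
from station import eyes; import cv2, numpy as np
a=eyes.camera("scene")["color"][130:330,110:410]; b=eyes.camera("top")["color"][110:310,130:450]
a=cv2.resize(a,(450,300),interpolation=cv2.INTER_CUBIC); a=cv2.resize(a,(800,533))[:,:]
a=cv2.resize(eyes.camera("scene")["color"][130:330,110:410],(450,300),interpolation=cv2.INTER_CUBIC); b=cv2.resize(b,(480,300),interpolation=cv2.INTER_CUBIC)
im=np.zeros((600,480,3),np.uint8); im[:300,:450]=a; im[300:]=b
im=cv2.resize(im,None,fx=1,fy=1); cv2.imwrite("pics/fin.png",np.clip(255*(im/255.)**.7,0,255).astype(np.uint8))
```

```text
(no output)
```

View pics/fin.png

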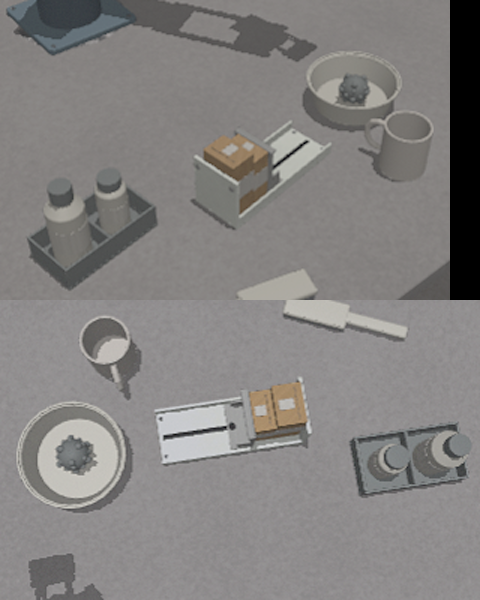

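The picture shows everything in place: bottles upright in separate bays, cartons snug between the wall and the stop, ball in the tub and mug untouched. I'm handing in.

```bash
python3 -c "
from station import bot
print(bot.finish_job())"
```

```text
the job is handed in; nothing more can be done
None
```

The job is handed in: both cartons are snug in the rack with the stop against them, each bottle stands in its own bay, the dryer ball is in the tub, and the mug was not touched; it took about 41 s of the 136 s allowed.

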